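# Slide the loaded tray up the step into its dock

### The job

Slide the wooden tray, with the cement jar standing on it, along the dark board, up over the step and into the grey dock, red handle first, until its nose is fully home against the dock's back stop and it lies flat on the dock floor. Slide it, do not carry it: raise only its nose to get over the step, with the tail end staying down on the board until the nose is well inside, and never tip the tray steeply. The jar must stay standing on the tray, and the spool, the tin and the shoe heel nearby are to be left where they are.

Things in the scene. Friction and masses are not known exactly. Their poses are not given: they have to be found in the camera images.
- dock: Grey dock fixed on the left end of a low dark wooden board (200 mm wide, on feet, top about 55 mm above the bench). Origin: on the board's top, under the dock's centre. Dock 160 mm wide (its x), 230 long (its y, the way the tray goes in); floor 10 mm above the board; rails 30 mm high, inner faces at x = +-64; flared mouth at y = -112 to -75, +-77 wide. Lips from y = +20 on reach in to x = +-54, 20 over the floor.
- dock_edge (a point): Middle of the top of the dock's entry edge, a square step 10 mm above the board, at dock y = -115 mm. Axes as the dock. The board goes on to y = -435 mm.
- dock_stop (a point): Foot of the back stop's face (20 mm high), middle, on the dock floor, at dock y = +105 mm. Axes as the dock. An arch with a yellow stripe bridges the dock at dock y = +60 to +100 mm: opening 128 mm wide, beam from 115 to 175 mm above the board. The tray's handles pass under it; a gripper holding the red handle does not.
- tray: Loose plywood tray, 120 mm wide (its x), 200 mm long (its y, nose towards +y), about 0.45 kg; plate 6 mm thick, square ends. Origin: centre of its underside. A frame 12 mm high over the plate (inside 84 x 126 mm) keeps the jar in. Each end has an arch handle (bail) of 12 mm round bar: red at the nose (y = +88 mm), black at the tail. It starts flat on the board, nose to the dock, a little askew.
- nose_bail (a point): Middle of the top bar of the red nose handle, on the bar's axis, 85 mm above the tray's underside; bar 12 mm thick, about 54 mm of straight bar. Nearest thing inwards is the jar, about 45 to 60 mm away.
- tail_bail (a point): Middle of the top bar of the black tail handle, same shape, 85 mm above the tray's underside.
- nose_edge (a point): Middle of the tray's nose end, on the underside (tray y = +100 mm).
- tail_edge (a point): Middle of the tray's tail end, on the underside (tray y = -100 mm).
- tray_mid (a point): Centre of the tray plate's top face, 6 mm above its underside.
- jar_mid (a point): Centre, half-way up, of the closed cement jar, amber with a grey cap, 64 mm across and 99 mm high, about 0.25 kg; it stands loose within the tray's frame near the middle. Its z axis points up its length.
- spool_mid (a point): Centre of a brown thread spool, 44 mm across, 60 mm high, standing on the bench; a bystander.
- tin_mid (a point): Centre of a round wax tin, 76 mm across, 52 mm high, on the bench; a bystander.
- heel_mid (a point): Centre of a black and tan shoe heel, 62 x 66 x 24 mm, on the bench; a bystander.
Things that resemble listed ones, but are neither listed nor needed, are in the scene too. Leave any green look-alike of the part that bears jar_mid alone.

How it is judged (in metres and radians):
On the way:
1. the tray's nose is more than 25 mm past the step, over the dock floor, with its tail end still down on the board (under 9 mm) (y of nose_edge in the frame of dock above -0.09 m and z of tail_edge in the frame of dock below 0.009 m), for 0.1 s.
At the end, for the whole second after the job is handed in: The tray lies flat on the dock floor (both ends within 4 mm of it) between the rails, its nose within 6 mm of the back stop, in line with the dock within 0.06 rad; the jar stands upright (0.1 rad) on the tray; all at rest (y of nose_edge in the frame of dock above 0.099 m and x of nose_edge in the frame of dock between -0.008 and 0.008 m and z of each of nose_edge, tail_edge in the frame of dock below 0.014 m and z of tail_edge in the frame of dock above 0.006 m and angle between the y axis of tray and the y axis of dock, either way round below 0.06 rad and angle between jar_mid's own z axis and vertical below 0.1 rad and horizontal distance between jar_mid and tray_mid below 0.045 m and z of jar_mid in the frame of tray below 0.065 m and linear speed of tray below 0.02 m/s); the robot touches nothing.
It fails at once if the tray is carried: its tail end is more than 10 mm above the board while its nose is less than 50 mm past the step (y of nose_edge in the frame of dock below -0.065 m and z of tail_edge in the frame of dock above 0.01 m).
It fails at once if the tray's tail end is raised more than 35 mm above the board (z of tail_edge in the frame of dock above 0.035 m).
It fails at once if the tray is tipped by more than 0.3 rad (angle between tray's own z axis and vertical above 0.3 rad).
It fails at once if the jar tips by more than 0.5 rad (angle between jar_mid's own z axis and vertical above 0.5 rad).
It fails at once if the thread spool, the wax tin or the shoe heel is moved by more than 20 mm (distance of any of spool_mid, tin_mid, heel_mid from where it was at the start of the episode above 0.02 m).
It also fails if it takes over 58 s, if anything falls off the work surface, if the arm or the gripper's body presses on something with over 40 N, if the wrist force passes 120 N, or if a joint passes its speed limit or range.

### The arm

A 6-joint arm with a two-finger parallel gripper is mounted at the origin on a cart in front of the work surface, level with it; the furniture and walls round the work are solid. World frame = base frame: x ahead of the robot, y to its left, z up, the work surface at z = 0. Lengths are in mm, angles in rad, forces in N, time in s.
With the tool pointing down it reaches from about 300 to 1000 mm from the base axis. Payload 5.1 kg.
Tool frame: the origin (TCP) lies at the very end of the fingers, on their centre line; the grasp point (between the pads) lies 19 mm behind it (r.grip_point_offset is the distance from the TCP to the grasp point, in mm); z points along the fingers, y is the direction in which the jaws open and shut (so a half turn about z gives the same grasp; the last joint's range is limited). The gripper opens to 95 mm and grips with 3 to 60 N. Pads are 20 mm wide; open, the fingers measure 119 mm over their backs; the gripper's body (75 mm by 180 mm) begins 59 mm behind the grasp point.
Start: joints at [-1.23, 0.124, 1.65, -0, 1.367, -0.083], TCP at [267.265, -592.498, 214.656] pointing down, gripper open.
Joint ranges: [-2.61, 2.61], [-1.02, 2.33], [0.03, 2.71], [-1.35, 4.49], [0.32, 2.68], [-2.91, 2.91]. Speed limits (rad/s): [2.57, 2.57, 3.14, 3.14, 3.14, 3.14].

### API

Orientations are given as a rotation vector (axis times angle).
In Python, from plant import r, vision gives the robot as it stands. The module is installed in compiled form; this text tells all that it offers.
- The arm moves only by the tool apply_moves, never from a script. Its argument "commands" is a list of rows, each an object of numbers: "dx", "dy", "dz": the shift along the tool's x, y, z in cm; "wx", "wy", "wz": the turn, a rotation vector about the tool's x, y, z in degrees. In form: [{"dx": .., "dy": .., "dz": .., "wx": .., "wy": .., "wz": ..}, ...]. A call has 1 to 5 rows; each row is the pose to reach, as a shift and turn from the pose commanded when the call began, along the tool's axes at that moment; what a row does not reach only later rows make up. A row lasts 1/12 s, in which the tool goes at most 41.7 mm and 7.16 degrees, less where a joint would pass 70% of its speed; a pose out of reach is approached as far as the arm can. A call with a gripper value outside its range is refused whole. "gripper" is the finger opening in cm, from 0 to 9.51, set as the call begins (left out, the last holds). The fingers move at their own pace and stop on an object; the grip force is fixed at half the most. Time passes only in rows, so rows that repeat a pose let the fingers close. It gives the time, the measured TCP pose, the force and the opening at its end, in the units of the state.
- r.observe(): the state, without advancing time (a new reading comes with each control period).
- vision.read_camera(name): name is "side" or "top"; returns a dict with "frame" (420x560x3 uint8, red, green, blue), "range_z" (420x560 float32, mm along the optical axis (not along the pixel's ray), 0 where there is no reading), "fx", "fy", "cx", "cy" (pixels), "origin" and "attitude" of the camera in the world. Camera axes: x right, y up, looking along -z (the intrinsics and any distortion apply to the point x, -y, -z); pixel columns grow to the right and rows downward; lengths in mm; the calibration is good to about 2 mm. A picture is of the moment at which its call begins.
- r.job_done(): hands the job in, once; it reports no verdict.
The state is a dict: "time": time; "qpos": joint angles; "dq": joint speeds; "effort": joint torques, N m; "ee_pos": TCP position; "tcp_rot": TCP orientation; "contact_force": force on the tool from outside, world axes, zero at the start; "torque": the same for the moment, N m; "opening": finger opening in mm.
Only numpy, scipy, OpenCV 4.12 (cv2) and the standard library are available. Lean on these libraries where they do the work, as an engineer would, in place of code of your own. Each camera call takes 0.05 s, during which the arm holds its last target.

## Working session

There is one attempt and no reset: what is moved stays moved. The work goes in short steps, Python scripts to look and compute and a tool call to move; the robot and the scene stay as the last step left them, time stands still between calls to the robot, and variables do not carry over. Pictures are saved under pics/ and viewed, and the job is handed in when it is done.

Besides the shell and the picture viewer there is one more tool, called after ">>>" as a command line: name --argument value ..., lists and objects as JSON in quotes. apply_moves: Moves the arm, as the interface text tells. Its arguments: {"type":"object","properties":{"commands":{"type":"array"},"gripper":{"type":"number"}},"required":["commands"]}

```bash
mkdir -p pics; cat > h.py <<'E'
import numpy as np, cv2
from plant import r, vision
def cam(n):
    return vision.read_camera(n)
def save(d,name,crop=None,s=1):
    f=d["frame"][:,:,::-1]
    if crop: f=f[crop[1]:crop[3],crop[0]:crop[2]]
    if s!=1: f=cv2.resize(f,None,fx=s,fy=s,interpolation=cv2.INTER_CUBIC)
    cv2.imwrite("pics/"+name,f)
def R(d):
    a=np.array(d["attitude"],float)
    return a if a.shape==(3,3) else cv2.Rodrigues(a)[0]
def pts(d,u,v,z=None):
    u=np.asarray(u,float);v=np.asarray(v,float)
    z=d["range_z"][v.astype(int),u.astype(int)] if z is None else z
    c=np.stack([(u-d["cx"])/d["fx"]*z,-(v-d["cy"])/d["fy"]*z,-z*np.ones_like(u)],-1)
    return c@R(d).T+np.array(d["origin"])
def ray(d,u,v,h):
    o=np.array(d["origin"]);p=pts(d,u,v,1.0)-o
    return o+p*((h-o[2])/p[...,2])[...,None]
def proj(d,P):
    c=(np.asarray(P,float)-np.array(d["origin"]))@R(d)
    return np.stack([d["cx"]+d["fx"]*c[...,0]/-c[...,2],d["cy"]-d["fy"]*c[...,1]/-c[...,2]],-1)
E
python3 - <<'E'
from h import *
print(r.observe(), r.grip_point_offset)
for n in("side","top"):
    d=cam(n); save(d,n+"0.png"); print({k:d[k] for k in d if k not in("frame","range_z")})
E
```

```text
{'time': 0.0, 'qpos': array([-1.22958916e+00,  1.24480862e-01,  1.65163078e+00, -7.04794890e-06,
        1.36752491e+00, -8.25978880e-02]), 'dq': array([ 0.00037428,  0.0007684 , -0.00030039,  0.00083582,  0.00084246,
        0.00129731]), 'effort': array([-1.47949431e-03, -4.17606890e+01, -3.59933102e+01,  7.73785030e-02,
        4.92010626e-02, -1.56797810e-04]), 'ee_pos': array([ 267.06105812, -591.90864561,  213.42830022]), 'tcp_rot': array([-3.06934208e+00, -6.60316653e-01,  4.24460612e-04]), 'contact_force': array([-0.09376848, -0.11336268,  0.06479893]), 'torque': array([-0.00661985,  0.01632273, -0.01872238]), 'opening': 95.44670545069751} 18.8
{'fx': 446.53343577380576, 'fy': 446.53343577380576, 'cx': 280.8286110839022, 'cy': 209.4976972544946, 'origin': array([-10.27411243, 765.92419935, 867.45555542]), 'attitude': array([ 0.36558946, -1.08582488, -2.32011077])}
{'fx': 527.5392222142535, 'fy': 527.5392222142535, 'cx': 269.8840198054693, 'cy': 206.6612874694895, 'origin': array([ 352.16226444,   44.96486674, 1580.26344948]), 'attitude': array([ 0.09772226, -0.10106344, -1.57765508])}
```

View pics/side0.png

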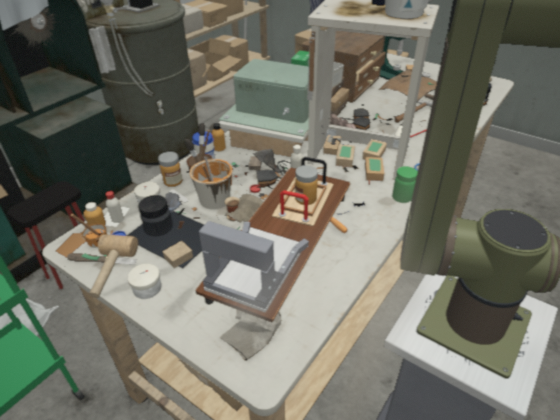

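View pics/top0.png

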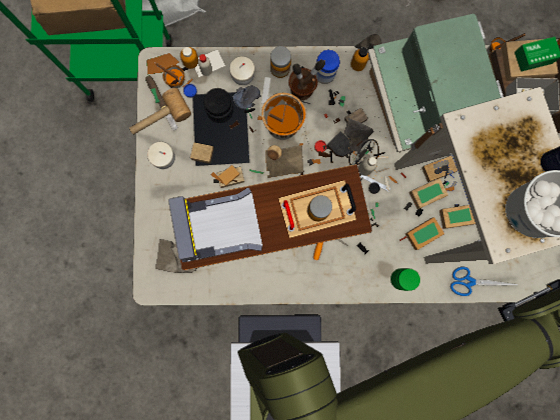

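Top view: dock at (215,225), with the arch at (182,230). The tray is at (318,208), with the red bail at (288,215), the black bail at (348,198) and the jar at (320,208). The green jar at (405,279) is the look-alike. Next I'll enlarge and measure.

```bash
python3 - <<'E'
from h import *
t=cam("top"); save(t,"top1.png",(160,150,390,290),3.4)
s=cam("side"); save(s,"side1.png",(180,130,380,320),3.1)
hs=cv2.cvtColor(t["frame"],cv2.COLOR_RGB2HSV)
# board points: grid print of heights
for (u,v) in [(270,230),(270,200),(365,220),(365,180),(225,225),(215,210),(182,215),(178,225),(250,190),(258,245),(320,208),(288,215),(348,198)]:
    print((u,v),pts(t,[u],[v])[0].round(1),hs[v,u])
E
```

```text
(270, 230) [477.8  41.1  55. ] [ 11 188  84]
(270, 200) [565.5  40.3  55.9] [ 11 198  85]
(365, 220) [ 504.2 -234.9   56.8] [ 10 183  81]
(365, 180) [ 6.320e+02 -2.492e+02  1.000e-01] [ 22  36 164]
(225, 225) [492.1 170.3  70.4] [108   6 209]
(215, 210) [535.9 199.3  68.9] [108   6 202]
(182, 215) [503.8 267.2 233.5] [113  35 131]
(178, 225) [477.8 276.6 236.1] [116  27 132]
(250, 190) [593.7  98.1  67.5] [150  20  75]
(258, 245) [433.   75.5  86.4] [110  33 141]
(320, 208) [527.2 -94.4 164.7] [  0   2 136]
(288, 215) [510.6  -8.1 149.3] [  0 255 182]
(348, 198) [ 567.7 -185.8   66.8] [ 16 125 177]
```

View pics/top1.png

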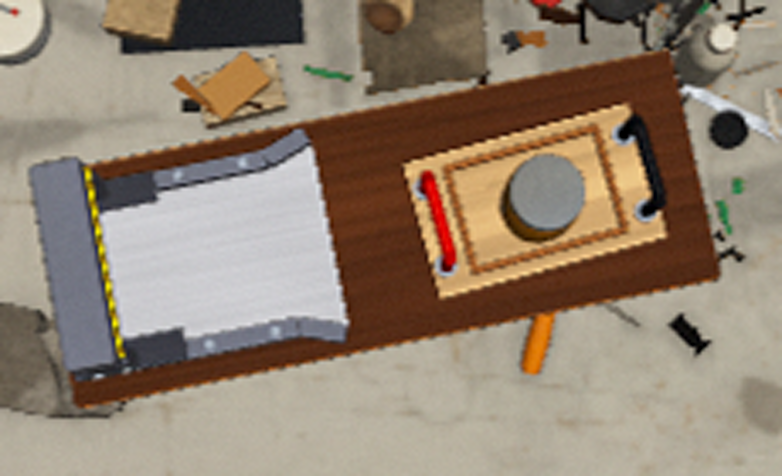

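View pics/side1.png

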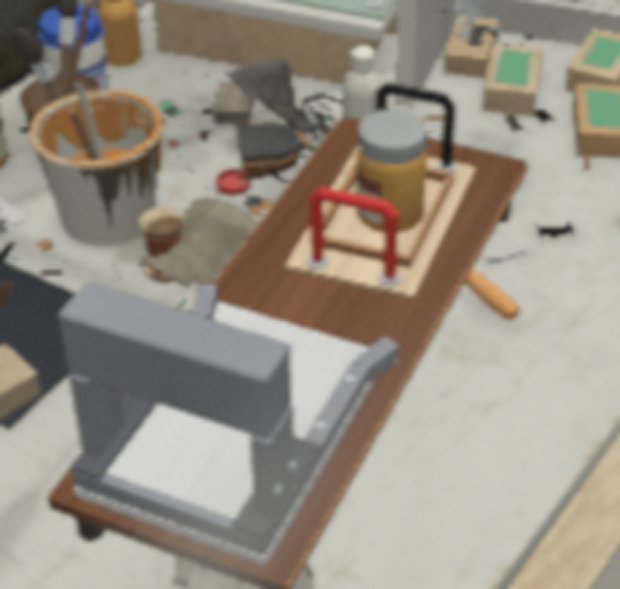

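```bash
cat > meas.py <<'E'
from h import *
def bail(d,kind,roi):
    hs=cv2.cvtColor(d["frame"],cv2.COLOR_RGB2HSV).astype(int)
    if kind=="red": m=((hs[...,0]<6)|(hs[...,0]>174))&(hs[...,1]>190)&(hs[...,2]>90)
    else: m=(hs[...,2]<60)
    w=np.zeros_like(m);w[roi[1]:roi[3],roi[0]:roi[2]]=1
    v,u=np.nonzero(m&w); return u,v
def tomask(d,h,lo):
    pass
def line(P):
    vx,vy,x,y=cv2.fitLine(np.float32(P[:,:2]),cv2.DIST_HUBER,0,.01,.01).ravel()
    return np.array([vx,vy]),np.array([x,y])
E
python3 - <<'E'
from meas import *
t=cam("top")
for k,roi in(("red",(270,185,310,245)),("black",(335,175,365,220))):
    u,v=bail(t,k,roi); P=pts(t,u,v)
    print(k,len(u),u.min(),u.max(),v.min(),v.max(),"z",np.percentile(P[:,2],[5,25,50,75,95]).round(0))
    for h in (146,):
        Q=ray(t,u,v,h) 
        dr,c=line(Q); s=(Q[:,:2]-c)@dr
        print(" dir",dr,"ang",np.degrees(np.arctan2(dr[1],dr[0])).round(2),"mid",(c+dr*(s.min()+s.max())/2).round(1),"len",np.ptp(s).round(1),Q[:,:2].mean(0).round(1))
hs=cv2.cvtColor(t["frame"],cv2.COLOR_RGB2HSV).astype(int)
# board mask
m=(hs[...,0]>5)&(hs[...,0]<14)&(hs[...,1]>150)&(hs[...,2]<115)
w=np.zeros_like(m);w[150:290,160:390]=1
m=(m&w).astype(np.uint8); n,l,st,_=cv2.connectedComponentsWithStats(m)
i=1+np.argmax(st[1:,4]); cs,_=cv2.findContours((l==i).astype(np.uint8),cv2.RETR_EXTERNAL,cv2.CHAIN_APPROX_NONE)
hull=cv2.convexHull(max(cs,key=cv2.contourArea))
print("board hull",cv2.approxPolyDP(hull,2,True).reshape(-1,2).tolist())
Q=ray(t,*cv2.approxPolyDP(hull,2,True).reshape(-1,2).T,55); print(Q.round(0).tolist())
# tray plate
m=(hs[...,0]>11)&(hs[...,0]<24)&(hs[...,1]>60)&(hs[...,2]>120)
w[:]=0;w[170:245,272:365]=1
m=(m&w).astype(np.uint8); cs,_=cv2.findContours(m,cv2.RETR_EXTERNAL,cv2.CHAIN_APPROX_NONE)
c=max(cs,key=cv2.contourArea).reshape(-1,2)
Q=ray(t,c[:,0],c[:,1],61); rc=cv2.minAreaRect(np.float32(Q[:,:2])); print("plate",rc,cv2.boxPoints(rc).round(1).tolist())
# dock floor
m=(hs[...,1]<15)&(hs[...,2]>185); w[:]=0;w[170:265,180:275]=1
m=(m&w).astype(np.uint8); cs,_=cv2.findContours(m,cv2.RETR_EXTERNAL,cv2.CHAIN_APPROX_NONE)
c=max(cs,key=cv2.contourArea); a=cv2.approxPolyDP(c,1.5,True).reshape(-1,2); print("floor",a.tolist()); print(ray(t,a[:,0],a[:,1],65).round(0).tolist())
E
```

```text
red 105 284 293 200 228 z [142. 146. 149. 151. 154.]
 dir [0.9681064 0.2505395] ang 14.51 mid [514.  -10.3] len 79.3 [514.8 -10.1]
black 143 342 361 175 213 z [ 60. 129. 146. 150. 153.]
 dir [0.97094345 0.23930906] ang 13.85 mid [ 564.6 -178.1] len 95.0 [ 559.9 -179.1]
board hull [[356, 165], [370, 231], [182, 268], [187, 199], [301, 173]]
[[667.0, -214.0, 55.0], [472.0, -249.0, 55.0], [371.0, 295.0, 55.0], [571.0, 283.0, 55.0], [645.0, -52.0, 55.0]]
plate ((538.3761596679688, -95.71039581298828), (121.82503509521484, 202.3213348388672), 14.839361190795898) [[453.6000061035156, -13.5], [505.3999938964844, -209.10000610351562], [623.2000122070312, -177.89999389648438], [571.2999877929688, 17.700000762939453]]
floor [[251, 194], [237, 201], [209, 206], [205, 210], [190, 213], [196, 247], [214, 245], [214, 248], [244, 242], [261, 244]]
[[582.0, 95.0, 65.0], [562.0, 136.0, 65.0], [548.0, 217.0, 65.0], [537.0, 229.0, 65.0], [528.0, 272.0, 65.0], [430.0, 254.0, 65.0], [435.0, 202.0, 65.0], [427.0, 202.0, 65.0], [443.0, 116.0, 65.0], [437.0, 67.0, 65.0]]
```

```bash
python3 - <<'E'
from meas import *
t=cam("top"); s=cam("side")
for (u,v) in [(490,250),(448,125),(470,200),(430,257),(480,255),(405,275),(405,290),(182,230),(372,160),(348,190)]:
    print((u,v),pts(t,[u],[v])[0].round(0))
# dock y dir estimate
th=np.radians(10.3); Y=np.array([-np.sin(th),np.cos(th)])
# side: red bail
u,v=bail(s,"red",(270,185,320,225)); P=pts(s,u,v)
Q=ray(s,u,v,140); k=P[:,2]>132; dr,c=line(Q[k]); print("side red n",k.sum(),c,np.degrees(np.arctan2(dr[1],dr[0])),P[k].mean(0))
# board edges, subpixel: gradient in top image along straight lines
g=cv2.cvtColor(t["frame"],cv2.COLOR_RGB2GRAY); hs=cv2.cvtColor(t["frame"],cv2.COLOR_RGB2HSV).astype(int)
m=(hs[...,0]>3)&(hs[...,0]<16)&(hs[...,1]>130)&(hs[...,2]<125)
near=[]; far=[]
for uu in range(200,365,3):
    col=np.nonzero(m[150:285,uu])[0]+150
    near.append((uu,col.max()+.5))
    if uu>200 and uu<350: far.append((uu,col.min()-.5))
for n,a in(("near",near),("far",far)):
    a=np.array(a); Q=ray(t,a[:,0],a[:,1],55); dr,c=line(Q); dr=dr*np.sign(dr[1]); res=(Q[:,:2]-c)@[-dr[1],dr[0]]
    print(n,np.degrees(np.arctan2(-dr[0],dr[1])),"x at y=0",(c-dr*c[1]/dr[1]).round(1),"x at y=200",(c+dr*(200-c[1])/dr[1]).round(1),np.median(abs(res)))
# step edge: per row transition floor->board
E_=[]
for vv in range(200,240):
    row=m[vv,235:275]; E_.append((235+np.nonzero(row)[0].min()-.5,vv))
a=np.array(E_);Q=ray(t,a[:,0],a[:,1],63);dr,c=line(Q);print("step",np.degrees(np.arctan2(dr[1],dr[0])),c)
E_=[]
for vv in range(185,225):
    row=m[vv,352:385]; E_.append((352+np.nonzero(row)[0].max()+.5,vv))
a=np.array(E_);Q=ray(t,a[:,0],a[:,1],55);dr,c=line(Q);print("end",np.degrees(np.arctan2(dr[1],dr[0])),c)
# jar cap
mm=(hs[...,1]<20)&(hs[...,2]>100)&(hs[...,2]<170); w=np.zeros_like(mm);w[190:225,305:335]=1
v,u=np.nonzero(mm&w); print("jar",ray(t,u,v,160).mean(0),len(u),ray(t,np.array([u.min(),u.max()]),np.array([v.min(),v.max()]),160).round(0).tolist())
E
```

```text
(490, 250) [ 396. -411.  491.]
(448, 125) [ 662. -338.  491.]
(470, 200) [ 501. -377.  487.]
(430, 257) [ 395. -414.   71.]
(480, 255) [ 389. -418.  421.]
(405, 275) [ 345. -335.   95.]
(405, 290) [ 303. -341.   64.]
(182, 230) [465. 267. 231.]
(372, 160) [ 668. -249.  119.]
(348, 190) [ 578. -174.  148.]Traceback (most recent call last):
  File "<stdin>", line 9, in <module>
  File "meas.py", line 11, in line
    vx,vy,x,y=cv2.fitLine(np.float32(P[:,:2]),cv2.DIST_HUBER,0,.01,.01).ravel()
              ~~~~~~~~~~~^^^^^^^^^^^^^^^^^^^^^^^^^^^^^^^^^^^^^^^^^^^^^^
cv2.error: OpenCV(4.12.0) /io/opencv/modules/imgproc/src/linefit.cpp:50: error: (-215:Assertion failed) count > 0 in function 'fitLine2D_wods'
```

```bash
cat > m2.py <<'E'
from meas import *
t=cam("top"); s=cam("side")
g=cv2.cvtColor(t["frame"],cv2.COLOR_RGB2GRAY); hs=cv2.cvtColor(t["frame"],cv2.COLOR_RGB2HSV).astype(int)
u,v=bail(s,"red",(270,185,320,225)); print("side red",len(u))
if len(u):
    P=pts(s,u,v); print(np.percentile(P[:,2],[5,25,50,75,95]).round(0)); k=v<v.min()+8+ (u-u.min())*0.25
    # upper bar pixels
    k=P[:,2]>np.percentile(P[:,2],95)-15
    Q=ray(s,u[k],v[k],140); dr,c=line(Q); sx=(Q[:,:2]-c)@dr; print("side red bar",k.sum(),c+dr*(sx.min()+sx.max())/2,np.degrees(np.arctan2(dr[1],dr[0])),P[k].mean(0))
m=(hs[...,0]>3)&(hs[...,0]<16)&(hs[...,1]>130)&(hs[...,2]<125)
near=[]; far=[]
for uu in range(200,365,3):
    col=np.nonzero(m[150:285,uu])[0]+150
    near.append((uu,col.max()+.5))
    if uu>270 and uu<350: far.append((uu,col.min()-.5))
for n,a in(("near",near),("far",far)):
    a=np.array(a); Q=ray(t,a[:,0],a[:,1],55); dr,c=line(Q); dr=dr*np.sign(dr[1]); res=(Q[:,:2]-c)@[-dr[1],dr[0]]
    print(n,np.degrees(np.arctan2(-dr[0],dr[1])),"at y=0",(c-dr*c[1]/dr[1]).round(1),"at y=200",(c+dr*(200-c[1])/dr[1]).round(1),np.median(abs(res)))
def tr(lo,hi,vs,first,h,name):
    E_=[]
    for vv in vs:
        n=np.nonzero(m[vv,lo:hi])[0]
        if len(n): E_.append((lo+(n.min()-.5 if first else n.max()+.5),vv))
    a=np.array(E_);Q=ray(t,a[:,0],a[:,1],h);dr,c=line(Q);print(name,np.degrees(np.arctan2(dr[1],dr[0])),c)
tr(235,275,range(200,240),True,63,"step"); tr(352,385,range(185,225),False,55,"end")
mm=(hs[...,1]<20)&(hs[...,2]>100)&(hs[...,2]<170); w=np.zeros_like(mm);w[190:225,305:335]=1
v,u=np.nonzero(mm&w); print("jar",ray(t,u,v,160).mean(0),len(u))
# rails by height: points in dock frame
vv,uu=np.mgrid[165:275:1,170:275:1]; P=pts(t,uu.ravel(),vv.ravel()); np.save("dockpts.npy",P)
E
python3 m2.py
```

```text
side red 0
near 10.878972 at y=0 [423.1   0. ] at y=200 [384.7 200. ] 0.7174466577740221
far 22.205086 at y=0 [624.7  -0. ] at y=200 [543. 200.] 11.80691039465893
step 11.389624 [507.65396  77.48615]
end 10.913476 [ 549.5814  -237.70662]
jar [532.74213343 -96.4196147  160.        ] 358
```

```bash
cat >> h.py <<'E'
TH=np.radians(10.9)
DX=np.array([np.cos(TH),np.sin(TH)]);DY=np.array([-np.sin(TH),np.cos(TH)])
DO=np.array([510,78.5])+115*DY
def todock(P): P=np.asarray(P)[...,:2]-DO; return np.stack([P@DX,P@DY],-1)
E
python3 - <<'E'
from h import *
t=cam("top"); print("DO",DO)
# rails silhouette at row samples: label grey-blue (dark) vs bright floor; cast at rail top h=95 for outer & inner edges
hs=cv2.cvtColor(t["frame"],cv2.COLOR_RGB2HSV).astype(int)
P=np.load("dockpts.npy"); D=todock(P); 
for y0 in range(-70,20,15):
    k=(abs(D[:,1]-y0)<7)&(P[:,2]>85)&(P[:,2]<106)
    x=D[k,0]; a=x[x<0];b=x[x>0]
    print(y0,len(a),len(b),a.min().round(1) if len(a) else'',a.max().round(1) if len(a) else'',b.min().round(1) if len(b) else'',b.max().round(1) if len(b) else'')
# outer edges by colour: bright floor run limits at h=65 (near side inner hidden by nothing on far?) 
for y0 in range(-60,15,15):
    for sgn in(-1,1):
        q=np.array([np.r_[DO+DX*sgn*x+DY*y0,65] for x in np.arange(50,75,1)]); 
        uv=proj(t,q); v_=cv2.remap(t["frame"],uv[:,0].astype(np.float32),uv[:,1].astype(np.float32),1)[:,0].mean(1); i=np.argmin(np.diff(v_)); print(y0,sgn,50+i+.5,end='; ')
print()
s=cam("side"); f=s["frame"].astype(int)
m=(f[...,0]>100)&(f[...,0]>2.2*f[...,1])&(f[...,0]>2.2*f[...,2]); w=np.zeros_like(m);w[180:230,265:330]=1
v,u=np.nonzero(m&w);print(len(u),u.min(),u.max(),v.min(),v.max())
# top bar: per column, the first pixels
Q=[]
for c in range(u.min()+4,u.max()-4):
    vv=v[u==c]; 
    if len(vv)>1:
        vv=np.sort(vv); run=vv[:np.argmax(np.append(np.diff(vv),9)>1)+1]; Q.append((c,run.min(),run.max()))
print(Q)
a=np.array(Q,float);mid=(a[:,1]+a[:,2])/2; 
W=ray(s,a[:,0],mid,140);print(W[[0,len(W)//2,-1]].round(1))
print("expected red mid via plate in side px",proj(s,[515.9,-10.6,140]),"bail ends",proj(s,[[515.9+30*.967,-10.6+30*.256,140],[515.9-30*.967,-10.6-30*.256,140]]))
E
```

```text
DO [488.25402406 191.42525196]
-70 27 25 -79.6 -63.5 65.0 80.1
-55 28 27 -79.6 -63.6 64.7 79.7
-40 23 23 -78.9 -64.2 64.2 80.1
-25 22 24 -79.3 -65.6 64.6 80.3
-10 27 26 -79.3 -63.7 63.7 80.4
5 26 27 -79.2 -64.0 63.5 80.0
-60 -1 61.5; -60 1 65.5; -45 -1 62.5; -45 1 65.5; -30 -1 62.5; -30 1 65.5; -15 -1 62.5; -15 1 64.5; 0 -1 61.5; 0 1 65.5; 
190 280 307 190 218
[(284, np.int64(190), np.int64(193)), (285, np.int64(191), np.int64(193)), (286, np.int64(191), np.int64(193)), (287, np.int64(192), np.int64(194)), (288, np.int64(192), np.int64(194)), (289, np.int64(192), np.int64(194)), (290, np.int64(192), np.int64(194)), (291, np.int64(192), np.int64(194)), (292, np.int64(193), np.int64(195)), (293, np.int64(193), np.int64(195)), (294, np.int64(193), np.int64(195)), (295, np.int64(193), np.int64(195)), (296, np.int64(193), np.int64(196)), (297, np.int64(193), np.int64(196)), (298, np.int64(194), np.int64(196)), (299, np.int64(194), np.int64(197)), (300, np.int64(194), np.int64(197)), (301, np.int64(194), np.int64(197)), (302, np.int64(194), np.int64(197))]
[[546.5 -10.6 140. ]
 [520.4 -15.2 140. ]
 [497.  -23.4 140. ]]
expected red mid via plate in side px [293.39863335 195.45865436] bail ends [[282.81786716 193.13769826]
 [304.13087009 197.81283646]]
```

```bash
cat >> h.py <<'E'
from scipy.spatial.transform import Rotation as Ro
def down(deg):
    a=np.radians(deg); return np.array([[np.cos(a),np.sin(a),0],[np.sin(a),-np.cos(a),0],[0,0,-1]])
def rel(targets,start=None):
    o=r.observe()
    p0,R0=(o["ee_pos"],Ro.from_rotvec(o["tcp_rot"]).as_matrix()) if start is None else (np.array(start[:3],float),down(start[3]))
    for t in targets:
        p=np.array(t[:3],float); 
        Rt=down(t[3])
        if len(t)>4: Rt=Ro.from_rotvec(np.radians(t[4])*np.r_[np.cos(np.radians(t[3])),np.sin(np.radians(t[3])),0]).as_matrix()@Rt
        print("d(cm)",((p-p0)@R0/10).round(2),"w(deg)",np.degrees(Ro.from_matrix(R0.T@Rt).as_rotvec()).round(1))
    print("t",o["time"],"ee",o["ee_pos"].round(1),"yaw",np.degrees(np.arctan2(R0[1,0],R0[0,0])).round(2),"F",o["contact_force"].round(1),"op",round(o["opening"],1))
E
python3 - <<'E'
from h import *
rel([(265,-420,260,20),(300,-200,260,18),(420,-80,260,15),(516,-11,240,14.7)])
E
```

```text
d(cm) [  6.89 -15.82  -4.53] w(deg) [-0.   0.   4.3]
d(cm) [ 19.13 -34.43  -4.53] w(deg) [-0.   0.   6.3]
d(cm) [ 35.   -40.43  -4.53] w(deg) [-0.   0.   9.3]
d(cm) [ 46.59 -42.77  -2.53] w(deg) [-0.   0.   9.6]
t 0.55 ee [ 267.3 -592.5  214.7] yaw 24.28 F [-0.4 -0.5  0.3] op 94.9
```

>>> apply_moves --commands '[{"dx": 6.9, "dy": -15.8, "dz": -4.5, "wz": 4.3}, {"dx": 6.9, "dy": -15.8, "dz": -4.5, "wz": 4.3}, {"dx": 6.9, "dy": -15.8, "dz": -4.5, "wz": 4.3}, {"dx": 6.9, "dy": -15.8, "dz": -4.5, "wz": 4.3}, {"dx": 19.1, "dy": -34.4, "dz": -4.5, "wz": 6.3}]' --gripper 5.0

```text
schema error: expected keys dx, dy, dz, wx, wy, wz
```

```bash
python3 - <<'E'
from h import *
rel([(300,-200,260,18),(420,-80,260,15),(516,-11,240,14.7)])
E
```

```text
d(cm) [ 19.13 -34.43  -4.53] w(deg) [-0.   0.   6.3]
d(cm) [ 35.   -40.43  -4.53] w(deg) [-0.   0.   9.3]
d(cm) [ 46.59 -42.77  -2.53] w(deg) [-0.   0.   9.6]
t 0.55 ee [ 267.3 -592.5  214.7] yaw 24.28 F [-0.4 -0.5  0.3] op 94.9
```

>>> apply_moves --commands '[{"dx": 6.9, "dy": -15.8, "dz": -4.5, "wx": 0, "wy": 0, "wz": 4.3}, {"dx": 6.9, "dy": -15.8, "dz": -4.5, "wx": 0, "wy": 0, "wz": 4.3}, {"dx": 6.9, "dy": -15.8, "dz": -4.5, "wx": 0, "wy": 0, "wz": 4.3}, {"dx": 6.9, "dy": -15.8, "dz": -4.5, "wx": 0, "wy": 0, "wz": 4.3}, {"dx": 19.1, "dy": -34.4, "dz": -4.5, "wx": 0, "wy": 0, "wz": 6.3}]' --gripper 5.0

```text
time: 0.97
ee_pos: [271.2, -389.4, 259.6]
tcp_rot: [3.1, 0.487, 0.002]
contact_force: [1.2, -0.5, 1.1]
opening: 67.1
```

```bash
python3 - <<'E'
from h import *
rel([(300,-200,260,18),(420,-80,260,15),(516,-11,240,14.7)])
E
```

```text
d(cm) [  8.55 -17.14  -0.1 ] w(deg) [ 0.2 -0.  -0.1]
d(cm) [ 23.65 -24.88  -0.12] w(deg) [ 0.2 -0.   2.9]
d(cm) [ 34.9  -28.51   1.87] w(deg) [ 0.2 -0.   3.2]
t 0.9667 ee [ 271.2 -389.4  259.6] yaw 17.86 F [ 1.2 -0.5  1.1] op 67.1
```

>>> apply_moves --commands '[{"dx": 8.5, "dy": -17.1, "dz": 0, "wx": 0, "wy": 0, "wz": 0}, {"dx": 8.5, "dy": -17.1, "dz": 0, "wx": 0, "wy": 0, "wz": 0}, {"dx": 8.5, "dy": -17.1, "dz": 0, "wx": 0, "wy": 0, "wz": 0}, {"dx": 23.6, "dy": -24.8, "dz": 0, "wx": 0, "wy": 0, "wz": 2.9}, {"dx": 23.6, "dy": -24.8, "dz": 0, "wx": 0, "wy": 0, "wz": 2.9}]'

```text
time: 1.38
ee_pos: [337.6, -196.5, 257.9]
tcp_rot: [3.113, 0.407, 0.003]
contact_force: [0.6, -0.6, 0.7]
opening: 50.3
```

```bash
python3 - <<'E'
from h import *
rel([(516,-11,230,14.7)])
E
```

```text
d(cm) [ 22.   -13.35   2.8 ] w(deg) [ 0.1 -0.1  0.2]
t 1.3833 ee [ 337.6 -196.5  257.9] yaw 14.88 F [ 0.6 -0.6  0.7] op 50.3
```

>>> apply_moves --commands '[{"dx": 22.0, "dy": -13.3, "dz": 2.8, "wx": 0, "wy": 0, "wz": 0}, {"dx": 22.0, "dy": -13.3, "dz": 2.8, "wx": 0, "wy": 0, "wz": 0}, {"dx": 22.0, "dy": -13.3, "dz": 2.8, "wx": 0, "wy": 0, "wz": 0}, {"dx": 22.0, "dy": -13.3, "dz": 2.8, "wx": 0, "wy": 0, "wz": 0}, {"dx": 22.0, "dy": -13.3, "dz": 2.8, "wx": 0, "wy": 0, "wz": 0}]'

```text
time: 1.8
ee_pos: [482.1, -46.5, 235.0]
tcp_rot: [3.114, 0.413, 0.002]
contact_force: [0.4, -0.3, 0.4]
opening: 50.0
```

>>> apply_moves --commands '[{"dx": 0, "dy": 0, "dz": 0, "wx": 0, "wy": 0, "wz": 0}, {"dx": 0, "dy": 0, "dz": 0, "wx": 0, "wy": 0, "wz": 0}, {"dx": 0, "dy": 0, "dz": 0, "wx": 0, "wy": 0, "wz": 0}, {"dx": 0, "dy": 0, "dz": 0, "wx": 0, "wy": 0, "wz": 0}]'

```text
time: 2.13
ee_pos: [480.5, -49.4, 235.1]
tcp_rot: [3.114, 0.41, 0.001]
contact_force: [-0.9, 0.0, 0.6]
opening: 50.3
```

```bash
python3 - <<'E'
from h import *
rel([(516,-11,190,14.7),(516,-11,121,14.7)])
s=cam("side"); save(s,"side2.png",(200,90,400,300),2.8)
E
```

```text
d(cm) [ 4.43 -2.8   4.51] w(deg) [ 0.  -0.   0.3]
d(cm) [ 4.42 -2.8  11.41] w(deg) [ 0.  -0.   0.3]
t 2.1333 ee [480.5 -49.4 235.1] yaw 15.0 F [-0.9  0.   0.6] op 50.3
```

View pics/side2.png

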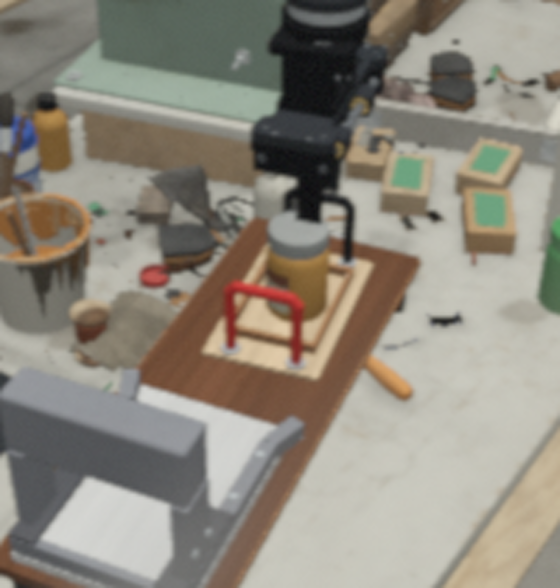

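The gripper is still short of the red bail, hovering level with the jar. I'll centre it first and then descend.

>>> apply_moves --commands '[{"dx": 2.5, "dy": -1.5, "dz": 0, "wx": 0, "wy": 0, "wz": 0}, {"dx": 4.4, "dy": -2.8, "dz": 0, "wx": 0, "wy": 0, "wz": -0.3}, {"dx": 4.4, "dy": -2.8, "dz": 2.5, "wx": 0, "wy": 0, "wz": -0.3}, {"dx": 4.4, "dy": -2.8, "dz": 4.5, "wx": 0, "wy": 0, "wz": -0.3}, {"dx": 4.4, "dy": -2.8, "dz": 4.5, "wx": 0, "wy": 0, "wz": -0.3}]'

```text
time: 2.6
ee_pos: [513.2, -10.8, 185.6]
tcp_rot: [-3.112, -0.417, 0.011]
contact_force: [-0.1, -0.1, -1.7]
opening: 49.9
```

```bash
python3 - <<'E'
from h import *
rel([(516,-11,190,14.7),(516,-11,121,14.7)])
s=cam("side"); save(s,"side3.png",(200,90,400,300),2.8)
t=cam("top"); save(t,"top3.png",(160,120,390,290),3.4)
rel([(516,-11,190,14.7),(516,-11,121,14.7)])
E
```

```text
d(cm) [ 0.26  0.09 -0.44] w(deg) [-0.1  0.4  0.6]
d(cm) [0.3  0.11 6.46] w(deg) [-0.1  0.4  0.6]
t 2.6 ee [513.2 -10.8 185.6] yaw 15.28 F [-0.1 -0.1 -1.7] op 49.9
d(cm) [ 0.06  0.01 -0.04] w(deg) [-0.   0.1  0.6]
d(cm) [0.07 0.02 6.86] w(deg) [-0.   0.1  0.6]
t 2.7 ee [515.4 -11.  189.6] yaw 15.27 F [ 0.1 -0.9  0.7] op 50.0
```

View pics/side3.png

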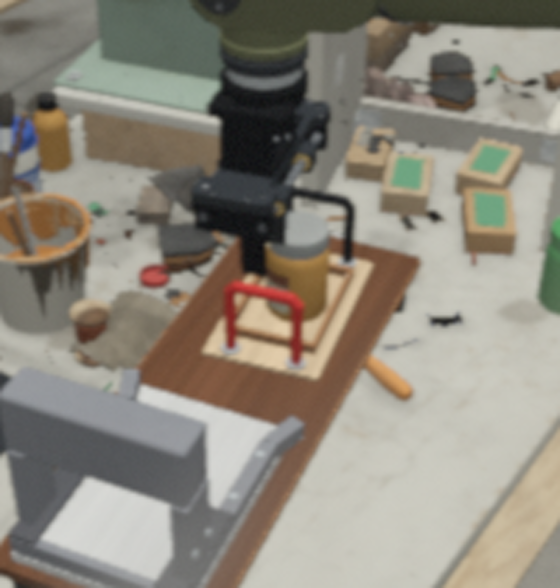

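View pics/top3.png

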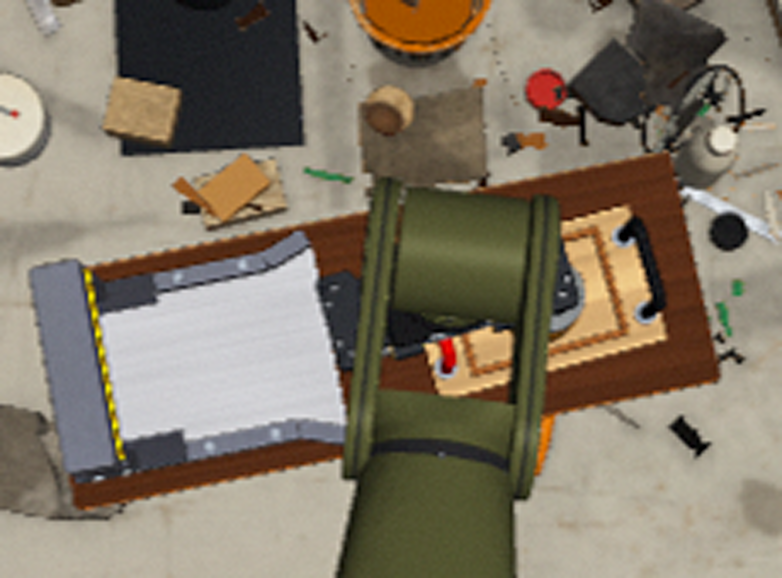

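```bash
python3 - <<'E'
from h import *
s=cam("side"); print(proj(s,[[515.5,-11,190],[515.5,-11,140],[513,-11,209]]))
save(s,"side4.png",(250,130,340,230),6)
E
```

```text
[[293.696778   180.14095071]
 [293.60799498 195.43496105]
 [294.54062743 174.42438881]]
```

View pics/side4.png

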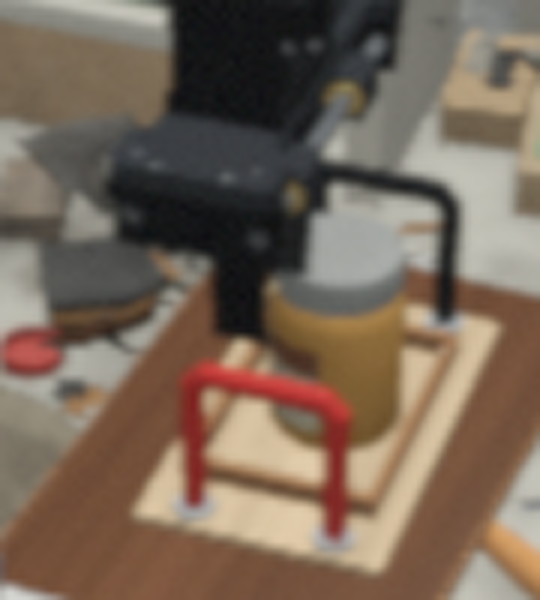

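>>> apply_moves --commands '[{"dx": 0.05, "dy": 0, "dz": 2.0, "wx": 0, "wy": 0, "wz": 0.6}, {"dx": 0.05, "dy": 0, "dz": 4.0, "wx": 0, "wy": 0, "wz": 0.6}, {"dx": 0.05, "dy": 0, "dz": 5.5, "wx": 0, "wy": 0, "wz": 0.6}, {"dx": 0.05, "dy": 0, "dz": 6.9, "wx": 0, "wy": 0, "wz": 0.6}, {"dx": 0.05, "dy": 0, "dz": 6.9, "wx": 0, "wy": 0, "wz": 0.6}]'

```text
time: 3.17
ee_pos: [515.5, -10.4, 119.6]
tcp_rot: [-3.115, -0.402, 0.004]
contact_force: [0.3, 0.2, -1.3]
opening: 49.6
```

>>> apply_moves --commands '[{"dx": 0, "dy": 0, "dz": 0, "wx": 0, "wy": 0, "wz": 0}, {"dx": 0, "dy": 0, "dz": 0, "wx": 0, "wy": 0, "wz": 0}, {"dx": 0, "dy": 0, "dz": 0, "wx": 0, "wy": 0, "wz": 0}, {"dx": 0, "dy": 0, "dz": 0, "wx": 0, "wy": 0, "wz": 0}, {"dx": 0, "dy": 0, "dz": 0, "wx": 0, "wy": 0, "wz": 0}]' --gripper 0

```text
time: 3.58
ee_pos: [517.2, -10.0, 121.8]
tcp_rot: [3.115, 0.404, 0.003]
contact_force: [0.3, -0.0, -0.0]
opening: 22.1
```

>>> apply_moves --commands '[{"dx": 0, "dy": 0, "dz": 0, "wx": 0, "wy": 0, "wz": 0}, {"dx": 0, "dy": 0, "dz": 0, "wx": 0, "wy": 0, "wz": 0}, {"dx": 0, "dy": 0, "dz": 0, "wx": 0, "wy": 0, "wz": 0}]'

```text
time: 3.83
ee_pos: [516.8, -10.0, 121.2]
tcp_rot: [3.115, 0.404, 0.001]
contact_force: [-0.1, -0.6, 1.1]
opening: 11.0
```

```bash
python3 - <<'E'
from h import *
rel([(516,-11,121,14.7)])
s=cam("side"); save(s,"side5.png",(250,130,340,230),6)
E
```

```text
d(cm) [-0.11  0.07  0.02] w(deg) [ 0.  -0.   0.1]
t 3.8333 ee [516.8 -10.  121.2] yaw 14.79 F [-0.1 -0.6  1.1] op 11.0
```

View pics/side5.png

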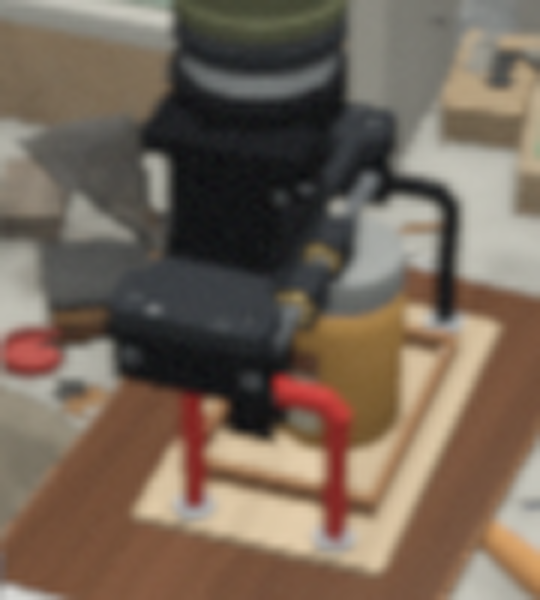

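```bash
cat >> h.py <<'E'
def dk(x,y,z,yaw,tilt=0): 
    p=DO+DX*x+DY*y; return (p[0],p[1],z,yaw,tilt)
E
python3 - <<'E'
from h import *
o=r.observe(); print(todock(o["ee_pos"]))
rel([dk(-10,-203,141,14.8),dk(-8,-190,141,14),dk(-4,-165,141,12.5),dk(0,-140,141,10.9),dk(0,-90,141,10.9),dk(0,-45,141,10.9)])
E
```

```text
[ -10.03846972 -203.1867774 ]
d(cm) [ 0.01 -0.02 -1.99] w(deg) [ 0. -0. -0.]
d(cm) [ 0.29 -1.3  -1.99] w(deg) [ 0.  -0.   0.8]
d(cm) [ 0.86 -3.77 -1.99] w(deg) [ 0.  -0.   2.3]
d(cm) [ 1.43 -6.24 -1.99] w(deg) [ 0.  -0.   3.9]
d(cm) [  1.77 -11.22  -1.99] w(deg) [ 0.  -0.   3.9]
d(cm) [  2.07 -15.71  -1.99] w(deg) [ 0.  -0.   3.9]
t 3.8833 ee [516.8 -10.  121.1] yaw 14.79 F [-0.6 -0.1  2.5] op 11.3
```

>>> apply_moves --commands '[{"dx": 0, "dy": 0, "dz": -0.5, "wx": 0, "wy": 0, "wz": 0}, {"dx": 0, "dy": 0, "dz": -1.0, "wx": 0, "wy": 0, "wz": 0}, {"dx": 0, "dy": 0, "dz": -1.5, "wx": 0, "wy": 0, "wz": 0}, {"dx": 0, "dy": 0, "dz": -2.0, "wx": 0, "wy": 0, "wz": 0}, {"dx": 0, "dy": 0, "dz": -2.0, "wx": 0, "wy": 0, "wz": 0}]'

```text
time: 4.3
ee_pos: [516.8, -9.8, 141.6]
tcp_rot: [-3.115, -0.404, -0.001]
contact_force: [-0.8, 1.1, -3.6]
opening: 10.9
```

```bash
python3 - <<'E'
from h import *
rel([dk(-8,-190,141,14),dk(-4,-165,141,12.5),dk(0,-140,141,10.9)])
s=cam("side"); save(s,"side6.png",(230,110,360,240),4.6)
E
```

```text
d(cm) [ 0.29 -1.29  0.06] w(deg) [-0.  -0.   0.8]
d(cm) [ 0.86 -3.75  0.07] w(deg) [-0.  -0.   2.3]
d(cm) [ 1.42 -6.22  0.07] w(deg) [-0.  -0.   3.9]
t 4.3 ee [516.8  -9.8 141.6] yaw 14.76 F [-0.8  1.1 -3.6] op 10.9
```

View pics/side6.png

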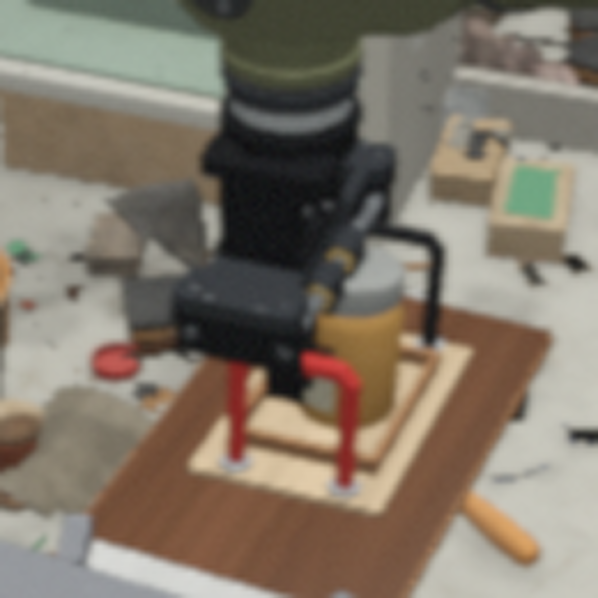

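The nose is raised and the jar is standing. Wrist load is 3.6 N, about half the weight, so the tail is still down. Sliding now.

>>> apply_moves --commands '[{"dx": 0.1, "dy": -0.4, "dz": 0, "wx": 0, "wy": 0, "wz": 0.2}, {"dx": 0.2, "dy": -0.9, "dz": 0, "wx": 0, "wy": 0, "wz": 0.5}, {"dx": 0.3, "dy": -1.4, "dz": 0, "wx": 0, "wy": 0, "wz": 0.8}, {"dx": 0.45, "dy": -1.9, "dz": 0, "wx": 0, "wy": 0, "wz": 1.1}, {"dx": 0.55, "dy": -2.4, "dz": 0, "wx": 0, "wy": 0, "wz": 1.4}]'

```text
time: 4.77
ee_pos: [515.7, 15.4, 140.5]
tcp_rot: [-3.12, -0.366, 0.0]
contact_force: [0.7, -0.8, -5.2]
opening: 10.9
```

>>> apply_moves --commands '[{"dx": 0.15, "dy": -0.5, "dz": 0, "wx": 0, "wy": 0, "wz": 0.3}, {"dx": 0.3, "dy": -1.1, "dz": 0, "wx": 0, "wy": 0, "wz": 0.7}, {"dx": 0.45, "dy": -1.7, "dz": 0, "wx": 0, "wy": 0, "wz": 1.1}, {"dx": 0.6, "dy": -2.3, "dz": 0, "wx": 0, "wy": 0, "wz": 1.5}, {"dx": 0.8, "dy": -3.0, "dz": 0, "wx": 0, "wy": 0, "wz": 2.0}]'

```text
time: 5.18
ee_pos: [516.6, 46.3, 140.7]
tcp_rot: [3.126, 0.31, -0.0]
contact_force: [0.2, -0.9, -4.7]
opening: 11.3
```

```bash
python3 - <<'E'
from h import *
o=r.observe(); print(todock(o["ee_pos"]))
rel([dk(0,-140,141,10.9),dk(0,-115,142,10.9)])
s=cam("side"); save(s,"side7.png",(210,110,360,260),4)
t=cam("top"); save(t,"top7.png",(160,120,390,290),3.4)
E
```

```text
[   0.37430142 -147.82113384]
d(cm) [-0.03 -0.78 -0.03] w(deg) [0.  0.  0.4]
d(cm) [-0.01 -3.28 -0.13] w(deg) [0.  0.  0.4]
t 5.1833 ee [516.6  46.3 140.7] yaw 11.34 F [ 0.2 -0.9 -4.7] op 11.3
```

View pics/side7.png

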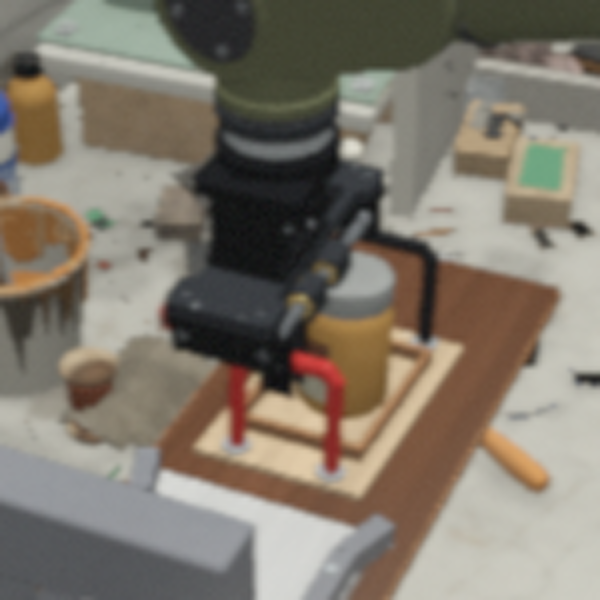

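View pics/top7.png

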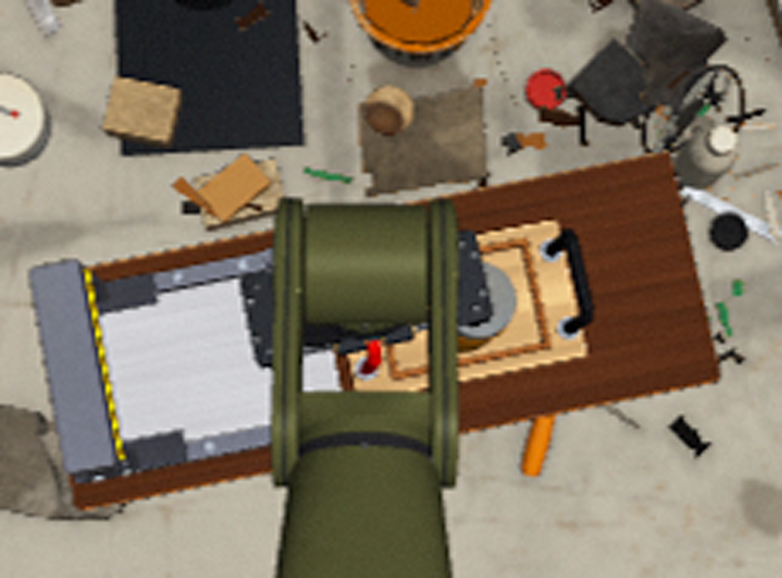

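Tray is nearly in line with the dock, the jar is standing, and the nose is just before the step. Continuing.

>>> apply_moves --commands '[{"dx": 0, "dy": -0.5, "dz": 0, "wx": 0, "wy": 0, "wz": 0.2}, {"dx": -0.03, "dy": -1.1, "dz": 0, "wx": 0, "wy": 0, "wz": 0.4}, {"dx": -0.02, "dy": -1.7, "dz": -0.1, "wx": 0, "wy": 0, "wz": 0.4}, {"dx": -0.02, "dy": -2.3, "dz": -0.1, "wx": 0, "wy": 0, "wz": 0.4}, {"dx": -0.01, "dy": -2.9, "dz": -0.1, "wx": 0, "wy": 0, "wz": 0.4}]'

```text
time: 5.7
ee_pos: [510.6, 74.6, 141.7]
tcp_rot: [3.127, 0.3, -0.0]
contact_force: [0.0, -1.2, -5.2]
opening: 11.3
```

>>> apply_moves --commands '[{"dx": 0, "dy": -0.6, "dz": 0, "wx": 0, "wy": 0, "wz": 0}, {"dx": 0, "dy": -1.2, "dz": 0, "wx": 0, "wy": 0, "wz": 0}, {"dx": 0, "dy": -1.8, "dz": 0, "wx": 0, "wy": 0, "wz": 0}, {"dx": 0, "dy": -2.4, "dz": 0, "wx": 0, "wy": 0, "wz": 0}, {"dx": 0, "dy": -3.0, "dz": 0, "wx": 0, "wy": 0, "wz": 0}]'

```text
time: 6.12
ee_pos: [504.9, 104.2, 141.7]
tcp_rot: [-3.127, -0.301, -0.0]
contact_force: [0.8, -1.3, -6.1]
opening: 11.4
```

```bash
python3 - <<'E'
from h import *
o=r.observe(); print(todock(o["ee_pos"]))
rel([dk(0,-75,141,10.9),dk(0,-45,142,10.9)])
s=cam("side"); save(s,"side8.png",(200,130,350,280),4)
t=cam("top"); save(t,"top8.png",(160,120,390,290),3.4)
E
```

```text
[ -0.11159845 -88.80729993]
d(cm) [ 0.01 -1.38  0.07] w(deg) [-0.  -0.   0.1]
d(cm) [ 0.02 -4.38 -0.03] w(deg) [-0.  -0.   0.1]
t 6.1167 ee [504.9 104.2 141.7] yaw 10.99 F [ 0.8 -1.3 -6.1] op 11.4
```

View pics/side8.png

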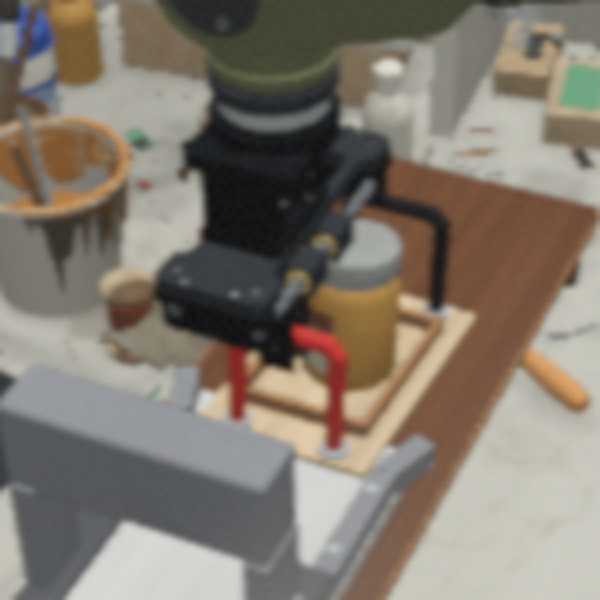

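View pics/top8.png

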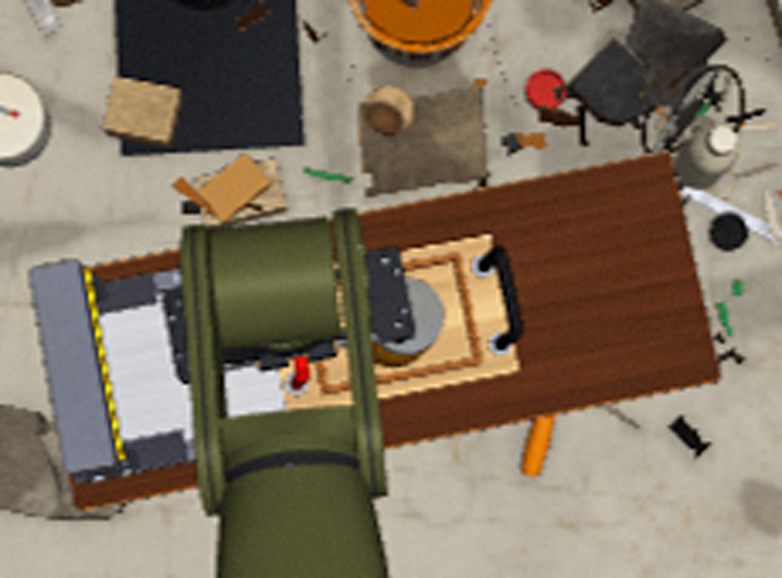

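The nose is over the step and inside the mouth, and the tail is down. About 38 mm more, then I'll lower it.

>>> apply_moves --commands '[{"dx": 0, "dy": -0.6, "dz": 0, "wx": 0, "wy": 0, "wz": 0.1}, {"dx": 0, "dy": -1.3, "dz": 0, "wx": 0, "wy": 0, "wz": 0.1}, {"dx": 0, "dy": -2.1, "dz": 0, "wx": 0, "wy": 0, "wz": 0.1}, {"dx": 0, "dy": -2.9, "dz": 0, "wx": 0, "wy": 0, "wz": 0.1}, {"dx": 0, "dy": -3.6, "dz": 0, "wx": 0, "wy": 0, "wz": 0.1}]'

```text
time: 6.63
ee_pos: [498.0, 139.8, 141.7]
tcp_rot: [-3.127, -0.298, 0.0]
contact_force: [0.2, -1.9, -6.1]
opening: 11.5
```

>>> apply_moves --commands '[{"dx": 0, "dy": -0.1, "dz": 0, "wx": 0, "wy": 0, "wz": 0}, {"dx": 0, "dy": -0.2, "dz": 0.2, "wx": 0, "wy": 0, "wz": 0}, {"dx": 0, "dy": -0.2, "dz": 0.3, "wx": 0, "wy": 0, "wz": 0}]'

```text
time: 6.88
ee_pos: [498.0, 141.9, 139.1]
tcp_rot: [-3.126, -0.298, -0.001]
contact_force: [-0.8, 2.8, -2.6]
opening: 11.4
```

```bash
python3 - <<'E'
from h import *
o=r.observe(); print(todock(o["ee_pos"]))
rel([dk(0,-50,135,10.9)])
s=cam("side"); save(s,"side9.png",(190,130,350,290),3.7)
E
```

```text
[  0.21839057 -50.527261  ]
d(cm) [-0.02 -0.05  0.41] w(deg) [-0.1 -0.1 -0. ]
t 6.8833 ee [498.  141.9 139.1] yaw 10.9 F [-0.8  2.8 -2.6] op 11.4
```

View pics/side9.png

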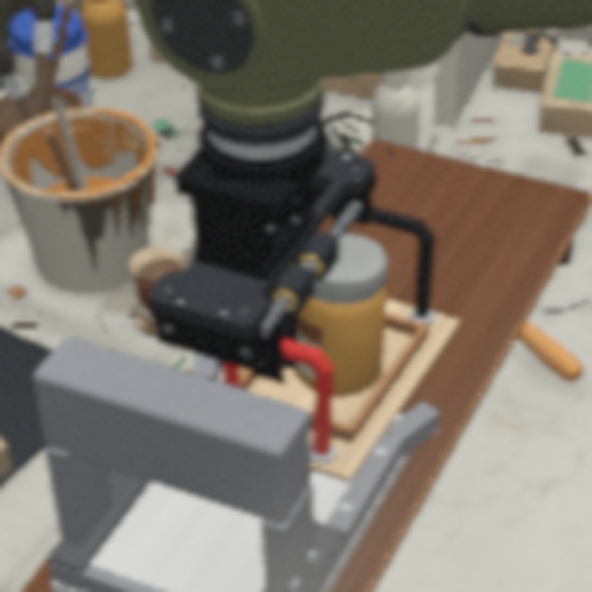

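>>> apply_moves --commands '[{"dx": 0, "dy": 0, "dz": 0.1, "wx": 0, "wy": 0, "wz": 0}, {"dx": 0, "dy": 0, "dz": 0.2, "wx": 0, "wy": 0, "wz": 0}, {"dx": 0, "dy": 0, "dz": 0.2, "wx": 0, "wy": 0, "wz": 0}, {"dx": 0, "dy": 0, "dz": 0.3, "wx": 0, "wy": 0, "wz": 0}]'

```text
time: 7.27
ee_pos: [498.4, 141.2, 137.1]
tcp_rot: [-3.127, -0.297, -0.002]
contact_force: [-4.5, 3.2, 7.6]
opening: 11.0
```

>>> apply_moves --commands '[{"dx": 0, "dy": 0, "dz": -0.1, "wx": 0, "wy": 0, "wz": 0}, {"dx": 0, "dy": 0, "dz": -0.1, "wx": 0, "wy": 0, "wz": 0}]'

```text
time: 7.43
ee_pos: [498.3, 140.9, 137.2]
tcp_rot: [-3.127, -0.298, -0.002]
contact_force: [-0.4, 3.4, 1.5]
opening: 11.7
```

>>> apply_moves --commands '[{"dx": 0, "dy": 0, "dz": 0, "wx": 0, "wy": 0, "wz": 0}, {"dx": 0, "dy": 0, "dz": 0, "wx": 0, "wy": 0, "wz": 0}, {"dx": 0, "dy": 0, "dz": 0, "wx": 0, "wy": 0, "wz": 0}, {"dx": 0, "dy": 0, "dz": 0, "wx": 0, "wy": 0, "wz": 0}, {"dx": 0, "dy": 0, "dz": 0, "wx": 0, "wy": 0, "wz": 0}]' --gripper 4.5

```text
time: 7.85
ee_pos: [497.9, 140.5, 136.6]
tcp_rot: [3.127, 0.298, -0.0]
contact_force: [0.8, -1.1, 0.0]
opening: 39.2
```

Now raise 110 mm straight up and look.

>>> apply_moves --commands '[{"dx": 0, "dy": 0, "dz": -1.5, "wx": 0, "wy": 0, "wz": 0}, {"dx": 0, "dy": 0, "dz": -4.0, "wx": 0, "wy": 0, "wz": 0}, {"dx": 0, "dy": 0, "dz": -7.5, "wx": 0, "wy": 0, "wz": 0}, {"dx": 0, "dy": 0, "dz": -11, "wx": 0, "wy": 0, "wz": 0}, {"dx": 0, "dy": 0, "dz": -11, "wx": 0, "wy": 0, "wz": 0}]'

```text
time: 8.27
ee_pos: [501.6, 141.4, 255.5]
tcp_rot: [-3.127, -0.298, -0.021]
contact_force: [1.5, -0.1, 1.4]
opening: 45.1
```

>>> apply_moves --commands '[{"dx": -8, "dy": 15, "dz": 0, "wx": 0, "wy": 0, "wz": 0}, {"dx": -8, "dy": 15, "dz": 0, "wx": 0, "wy": 0, "wz": 0}, {"dx": -8, "dy": 15, "dz": 0, "wx": 0, "wy": 0, "wz": 0}, {"dx": -8, "dy": 15, "dz": 0, "wx": 0, "wy": 0, "wz": 0}, {"dx": -8, "dy": 20, "dz": 0, "wx": 0, "wy": 0, "wz": 0}]'

```text
time: 8.68
ee_pos: [453.1, -60.7, 246.8]
tcp_rot: [3.127, 0.299, 0.001]
contact_force: [1.6, -0.5, -1.1]
opening: 45.1
```

```bash
python3 - <<'E'
from meas import *
s=cam("side"); save(s,"side10.png",(190,130,350,290),3.7)
t=cam("top"); save(t,"top10.png",(160,120,390,290),3.4)
o=r.observe(); print(o["time"],o["ee_pos"],todock(o["ee_pos"]))
E
```

```text
8.7833 [454.97941253 -64.25754068 246.77857932] [ -81.02274564 -244.77786851]
```

View pics/side10.png

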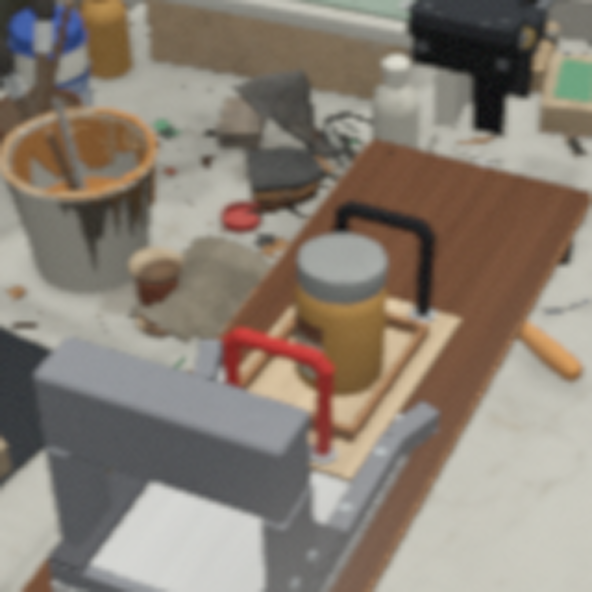

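View pics/top10.png

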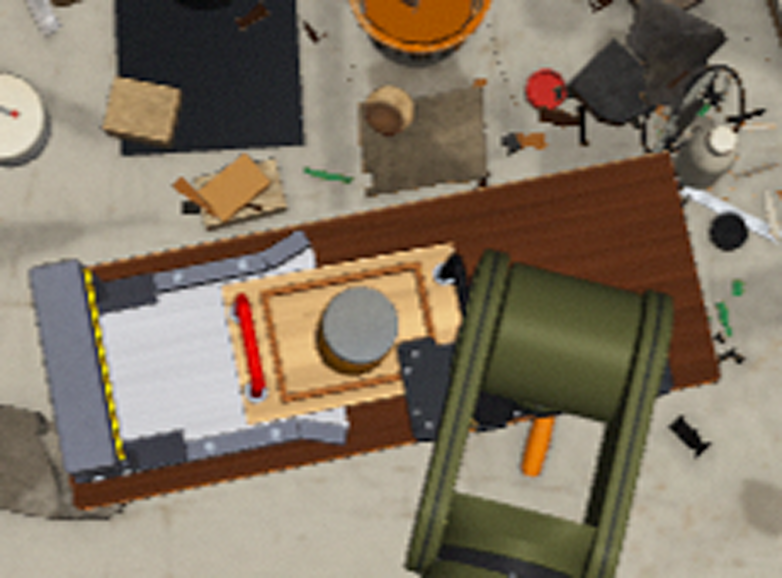

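The tray rests on the step with its nose well inside and the jar standing. Next, measure the yaw and the tail bail.

```bash
python3 - <<'E'
from meas import *
t=cam("top"); s=cam("side")
f=t["frame"].astype(int)
m=(f[...,0]>100)&(f[...,0]>2.2*f[...,1])&(f[...,0]>2.2*f[...,2]); w=np.zeros_like(m);w[195:245,220:245]=1
v,u=np.nonzero(m&w); Q=ray(t,u,v,160); dr,c=line(Q); sx=(Q[:,:2]-c)@dr
print("red",todock(c+dr*(sx.min()+sx.max())/2),np.degrees(np.arctan2(dr[1],dr[0]))-10.9)
# plate long edges from colour: hue wood
hs=cv2.cvtColor(t["frame"],cv2.COLOR_RGB2HSV).astype(int)
m=(hs[...,0]>11)&(hs[...,0]<24)&(hs[...,1]>60)&(hs[...,2]>120)
for nm,fn,rg in(("far",min,range(232,284,2)),("near",max,range(236,275,2))):
    a=[]
    for uu in rg:
        col=np.nonzero(m[185:250,uu])[0]
        if len(col): a.append((uu,185+(col.min()-.5 if fn is min else col.max()+.5)))
    a=np.array(a); Q=ray(t,a[:,0],a[:,1],70); dr,c=line(Q); dr=dr*np.sign(dr[1]); print(nm,todock(c),np.degrees(np.arctan2(-dr[0],dr[1]))-10.9)
a=[]
for vv in range(208,240):
    n=np.nonzero(m[vv,215:240])[0]
    if len(n): a.append((215+n.min()-.5,vv))
a=np.array(a); Q=ray(t,a[:,0],a[:,1],75); dr,c=line(Q); print("nose",todock(c),np.degrees(np.arctan2(dr[1],dr[0]))-10.9)
# black bail in side
g=s["frame"].max(2); w=np.zeros(g.shape,bool); w[180:220,278:312]=1
v,u=np.nonzero((g<60)&w); P=[]
for cc in range(u.min()+2,u.max()-2):
    vv=np.sort(v[u==cc]); 
    if len(vv): run=vv[:np.argmax(np.append(np.diff(vv),9)>1)+1]; P.append((cc,(run.min()+run.max())/2,len(run)))
P=np.array(P);print(P.tolist()); k=P[:,2]<7; P=P[k]; W=ray(s,P[:,0],P[:,1],141); print("black",todock(W[[0,len(W)//2,-1]]).round(1).tolist())
E
```

```text
red [ -0.8795074  -51.00964103] 0.27488327
far [  75.79445115 -132.25605727] -21.869287
near [-60.27625062 -99.02723   ] -0.22481346
nose [ -0.45437049 -31.93260399] -0.10597134
[[283.0, 188.0, 7.0], [284.0, 186.5, 4.0], [285.0, 186.0, 3.0], [286.0, 186.5, 4.0], [287.0, 186.5, 4.0], [288.0, 187.0, 3.0], [289.0, 187.0, 3.0], [290.0, 187.5, 4.0], [291.0, 188.0, 3.0], [292.0, 188.0, 3.0], [293.0, 188.0, 3.0], [294.0, 188.5, 4.0], [295.0, 189.0, 3.0], [296.0, 189.0, 3.0], [297.0, 189.0, 3.0], [298.0, 189.5, 4.0], [299.0, 190.0, 3.0], [300.0, 190.0, 3.0], [301.0, 190.0, 3.0], [302.0, 191.0, 3.0], [303.0, 191.5, 4.0]]
black [[27.7, -228.7], [-0.9, -231.2], [-28.3, -228.6]]
```

```bash
python3 - <<'E'
from h import *
rel([dk(-0.5,-227,235,10.9),dk(-0.5,-227,122,10.9)])
E
```

```text
d(cm) [ 7.96 -1.44  1.16] w(deg) [-0.   0.  -0.2]
d(cm) [ 7.96 -1.43 12.46] w(deg) [-0.   0.  -0.2]
t 8.8833 ee [455.1 -60.5 246.6] yaw 10.71 F [0.8 1.5 0.5] op 45.1
```

>>> apply_moves --commands '[{"dx": 4, "dy": -0.8, "dz": 0, "wx": 0, "wy": 0, "wz": 0}, {"dx": 8, "dy": -1.4, "dz": 0, "wx": 0, "wy": 0, "wz": -0.2}, {"dx": 8, "dy": -1.4, "dz": 2, "wx": 0, "wy": 0, "wz": -0.2}, {"dx": 8, "dy": -1.4, "dz": 4, "wx": 0, "wy": 0, "wz": -0.2}, {"dx": 8, "dy": -1.4, "dz": 4, "wx": 0, "wy": 0, "wz": -0.2}]'

```text
time: 9.3
ee_pos: [529.1, -28.2, 201.6]
tcp_rot: [-3.124, -0.308, 0.014]
contact_force: [-0.3, 0.2, -1.7]
opening: 45.0
```

```bash
python3 - <<'E'
from h import *
s=cam("side"); save(s,"side11.png",(240,110,340,230),5)
rel([dk(-0.5,-227,122,10.9)])
print(proj(s,[dk(-0.5,-202,207,0)[:3],dk(-0.5,-227,141,0)[:3]]))
E
```

```text
d(cm) [0.09 0.33 8.18] w(deg) [-0.1  0.3  0.3]
t 9.35 ee [529.7 -28.6 203.8] yaw 11.24 F [-0.6 -1.1 -0.8] op 44.9
[[289.48481865 174.15305529]
 [293.255187   189.33568016]]
```

View pics/side11.png

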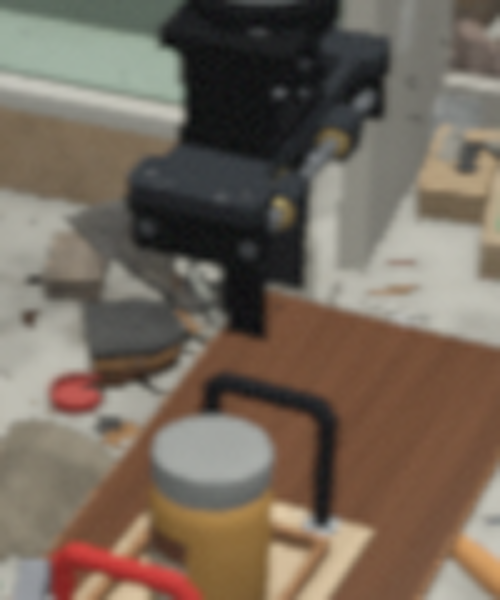

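>>> apply_moves --commands '[{"dx": 0.05, "dy": 0.3, "dz": 0, "wx": 0, "wy": 0, "wz": 0.3}, {"dx": 0.05, "dy": 0.3, "dz": 2, "wx": 0, "wy": 0, "wz": 0.3}, {"dx": 0.05, "dy": 0.3, "dz": 2.5, "wx": 0, "wy": 0, "wz": 0.3}, {"dx": 0.05, "dy": 0.3, "dz": 2.5, "wx": 0, "wy": 0, "wz": 0.3}]'

```text
time: 9.68
ee_pos: [531.5, -33.2, 181.3]
tcp_rot: [-3.127, -0.295, 0.002]
contact_force: [0.4, 0.4, -0.1]
opening: 44.8
```

```bash
python3 - <<'E'
from h import *
rel([dk(-0.5,-227,122,10.9)])
E
```

```text
d(cm) [-0.04 -0.18  5.93] w(deg) [-0.   0.1 -0.1]
t 9.6833 ee [531.5 -33.2 181.3] yaw 10.79 F [ 0.4  0.4 -0.1] op 44.8
```

>>> apply_moves --commands '[{"dx": 0, "dy": -0.1, "dz": 1.5, "wx": 0, "wy": 0, "wz": 0}, {"dx": 0, "dy": -0.1, "dz": 3.0, "wx": 0, "wy": 0, "wz": 0}, {"dx": 0, "dy": -0.1, "dz": 4.5, "wx": 0, "wy": 0, "wz": 0}, {"dx": 0, "dy": -0.1, "dz": 5.9, "wx": 0, "wy": 0, "wz": 0}, {"dx": 0, "dy": -0.1, "dz": 5.9, "wx": 0, "wy": 0, "wz": 0}]'

```text
time: 10.1
ee_pos: [530.6, -32.3, 121.0]
tcp_rot: [-3.127, -0.295, 0.006]
contact_force: [-0.4, -0.1, -0.7]
opening: 44.8
```

>>> apply_moves --commands '[{"dx": 0, "dy": 0, "dz": 0, "wx": 0, "wy": 0, "wz": 0}, {"dx": 0, "dy": 0, "dz": 0, "wx": 0, "wy": 0, "wz": 0}, {"dx": 0, "dy": 0, "dz": 0, "wx": 0, "wy": 0, "wz": 0}]'

```text
time: 10.35
ee_pos: [533.2, -32.7, 124.7]
tcp_rot: [3.127, 0.295, 0.005]
contact_force: [0.1, -0.2, 0.3]
opening: 45.1
```

```bash
python3 - <<'E'
from h import *
rel([dk(-0.5,-227,122,10.9)])
s=cam("side"); save(s,"side12.png",(240,110,340,230),5)
E
```

```text
d(cm) [-0.22 -0.16  0.27] w(deg) [ 0.1 -0.2 -0.1]
t 10.35 ee [533.2 -32.7 124.7] yaw 10.78 F [ 0.1 -0.2  0.3] op 45.1
```

View pics/side12.png

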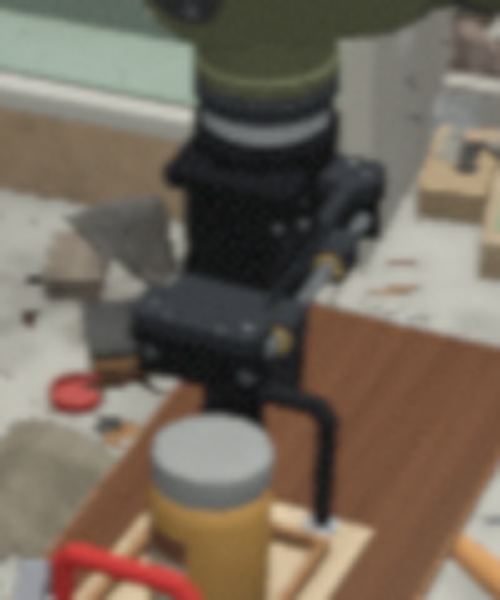

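>>> apply_moves --commands '[{"dx": -0.1, "dy": -0.1, "dz": 0.2, "wx": 0, "wy": 0, "wz": 0}, {"dx": -0.1, "dy": -0.1, "dz": 0.2, "wx": 0, "wy": 0, "wz": 0}, {"dx": -0.1, "dy": -0.1, "dz": 0.2, "wx": 0, "wy": 0, "wz": 0}, {"dx": -0.1, "dy": -0.1, "dz": 0.2, "wx": 0, "wy": 0, "wz": 0}, {"dx": -0.1, "dy": -0.1, "dz": 0.2, "wx": 0, "wy": 0, "wz": 0}]' --gripper 0

```text
time: 10.82
ee_pos: [530.9, -31.7, 120.7]
tcp_rot: [-3.128, -0.295, -0.0]
contact_force: [0.6, -0.8, -0.5]
opening: 16.7
```

>>> apply_moves --commands '[{"dx": 0, "dy": 0, "dz": 0, "wx": 0, "wy": 0, "wz": 0}, {"dx": 0, "dy": 0, "dz": 0, "wx": 0, "wy": 0, "wz": 0}, {"dx": 0, "dy": 0, "dz": 0, "wx": 0, "wy": 0, "wz": 0}]'

```text
time: 11.07
ee_pos: [530.8, -31.6, 120.7]
tcp_rot: [-3.127, -0.295, 0.0]
contact_force: [0.3, 0.6, 1.3]
opening: 11.4
```

```bash
python3 - <<'E'
from h import *
o=r.observe();print(todock(o["ee_pos"]),DX,DY)
rel([dk(0,-227,138,10.9),dk(0,-90,138,10.9)])
E
```

```text
[  -0.37053727 -227.00243133] [0.98195871 0.18909544] [-0.18909544  0.98195871]
d(cm) [ 0.04 -0.   -1.73] w(deg) [-0.   0.  -0.1]
d(cm) [ 1.00e-02 -1.37e+01 -1.72e+00] w(deg) [-0.   0.  -0.1]
t 11.0667 ee [530.8 -31.6 120.7] yaw 10.78 F [0.3 0.6 1.3] op 11.4
```

>>> apply_moves --commands '[{"dx": 0, "dy": 0, "dz": -0.4, "wx": 0, "wy": 0, "wz": 0}, {"dx": 0, "dy": -0.2, "dz": -0.8, "wx": 0, "wy": 0, "wz": 0}, {"dx": 0, "dy": -0.4, "dz": -1.2, "wx": 0, "wy": 0, "wz": 0}, {"dx": 0, "dy": -0.7, "dz": -1.6, "wx": 0, "wy": 0, "wz": 0}, {"dx": 0, "dy": -1.1, "dz": -1.8, "wx": 0, "wy": 0, "wz": 0}]'

```text
time: 11.48
ee_pos: [529.1, -21.4, 139.4]
tcp_rot: [3.126, 0.295, 0.001]
contact_force: [0.8, -2.1, -4.3]
opening: 11.0
```

>>> apply_moves --commands '[{"dx": 0, "dy": -0.5, "dz": 0, "wx": 0, "wy": 0, "wz": 0}, {"dx": 0, "dy": -1.0, "dz": 0, "wx": 0, "wy": 0, "wz": 0}, {"dx": 0, "dy": -1.5, "dz": 0, "wx": 0, "wy": 0, "wz": 0}, {"dx": 0, "dy": -2.0, "dz": 0, "wx": 0, "wy": 0, "wz": 0}, {"dx": 0, "dy": -2.5, "dz": 0, "wx": 0, "wy": 0, "wz": 0}]'

```text
time: 11.9
ee_pos: [523.9, 4.2, 138.6]
tcp_rot: [3.128, 0.295, -0.0]
contact_force: [1.1, -2.0, -3.9]
opening: 11.3
```

```bash
python3 - <<'E'
from h import *
o=r.observe();print(todock(o["ee_pos"]))
rel([dk(0,-150,139,10.9)])
s=cam("side"); save(s,"side13.png",(190,130,350,290),3.7)
E
```

```text
[  -0.39677397 -190.5923968 ]
d(cm) [ 0.03 -4.06 -0.04] w(deg) [ 0.   0.  -0.1]
t 11.9 ee [523.9   4.2 138.6] yaw 10.79 F [ 1.1 -2.  -3.9] op 11.3
```

View pics/side13.png

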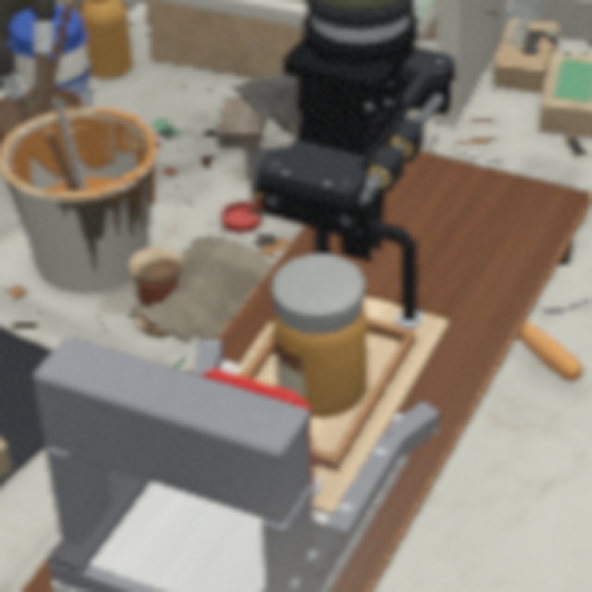

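The tray is sliding in straight, with the jar standing and low forces. Continuing to push.

>>> apply_moves --commands '[{"dx": 0, "dy": -0.6, "dz": 0, "wx": 0, "wy": 0, "wz": 0}, {"dx": 0.03, "dy": -1.2, "dz": 0, "wx": 0, "wy": 0, "wz": -0.1}, {"dx": 0.03, "dy": -1.8, "dz": 0, "wx": 0, "wy": 0, "wz": -0.1}, {"dx": 0.03, "dy": -2.4, "dz": 0, "wx": 0, "wy": 0, "wz": -0.1}, {"dx": 0.03, "dy": -3.0, "dz": 0, "wx": 0, "wy": 0, "wz": -0.1}]'

```text
time: 12.37
ee_pos: [518.6, 33.8, 138.6]
tcp_rot: [-3.127, -0.298, 0.0]
contact_force: [-0.3, -2.1, -4.3]
opening: 11.3
```

>>> apply_moves --commands '[{"dx": 0, "dy": -0.6, "dz": 0, "wx": 0, "wy": 0, "wz": 0}, {"dx": 0, "dy": -1.2, "dz": 0, "wx": 0, "wy": 0, "wz": 0}, {"dx": 0, "dy": -1.8, "dz": 0, "wx": 0, "wy": 0, "wz": 0}, {"dx": 0, "dy": -2.4, "dz": 0, "wx": 0, "wy": 0, "wz": 0}, {"dx": 0, "dy": -3.0, "dz": 0, "wx": 0, "wy": 0, "wz": 0}]'

```text
time: 12.78
ee_pos: [513.0, 63.3, 138.7]
tcp_rot: [3.127, 0.298, -0.0]
contact_force: [0.3, -1.8, -3.6]
opening: 11.0
```

```bash
python3 - <<'E'
from h import *
o=r.observe();print(todock(o["ee_pos"]))
rel([dk(0,-94,139,10.9)])
s=cam("side"); save(s,"side14.png",(190,130,350,290),3.7)
E
```

```text
[ 3.40505221e-02 -1.30525995e+02]
d(cm) [-0.   -3.65 -0.03] w(deg) [ 0.  0. -0.]
t 12.7833 ee [513.   63.3 138.7] yaw 10.88 F [ 0.3 -1.8 -3.6] op 11.0
```

View pics/side14.png

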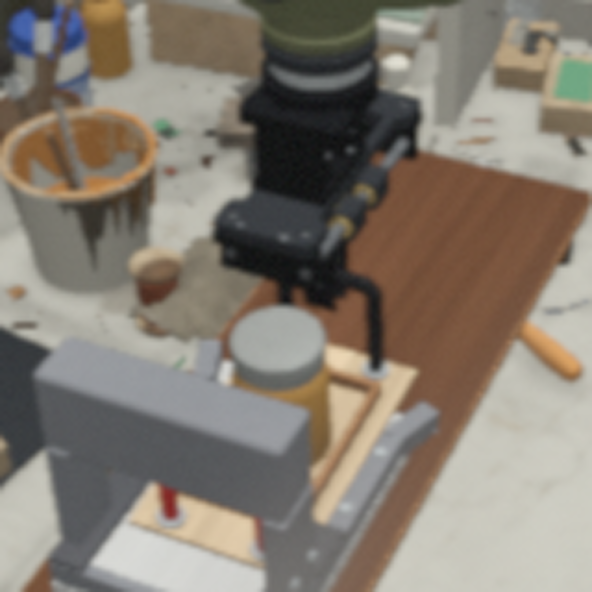

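>>> apply_moves --commands '[{"dx": 0, "dy": -0.7, "dz": 0, "wx": 0, "wy": 0, "wz": 0}, {"dx": 0, "dy": -1.4, "dz": 0, "wx": 0, "wy": 0, "wz": 0}, {"dx": 0, "dy": -2.1, "dz": 0, "wx": 0, "wy": 0, "wz": 0}, {"dx": 0, "dy": -2.8, "dz": 0, "wx": 0, "wy": 0, "wz": 0}, {"dx": 0, "dy": -3.5, "dz": 0, "wx": 0, "wy": 0, "wz": 0}]'

```text
time: 13.25
ee_pos: [506.4, 97.7, 138.7]
tcp_rot: [3.127, 0.298, -0.0]
contact_force: [-0.2, -2.1, -3.0]
opening: 11.2
```

>>> apply_moves --commands '[{"dx": 0, "dy": -0.2, "dz": 0, "wx": 0, "wy": 0, "wz": 0}, {"dx": 0, "dy": -0.3, "dz": 0.3, "wx": 0, "wy": 0, "wz": 0}, {"dx": 0, "dy": -0.3, "dz": 0.6, "wx": 0, "wy": 0, "wz": 0}, {"dx": 0, "dy": -0.3, "dz": 0.7, "wx": 0, "wy": 0, "wz": 0}]'

```text
time: 13.58
ee_pos: [506.0, 99.8, 131.4]
tcp_rot: [3.127, 0.298, -0.0]
contact_force: [0.8, -2.4, -2.0]
opening: 11.1
```

```bash
python3 - <<'E'
from h import *
o=r.observe();print(todock(o["ee_pos"]))
rel([dk(0,-83,131,10.9)])
s=cam("side"); save(s,"side15.png",(190,130,350,290),3.7)
E
```

```text
[  0.09560513 -93.36363176]
d(cm) [-0.01 -1.04  0.04] w(deg) [ 0.  0. -0.]
t 13.5833 ee [506.   99.8 131.4] yaw 10.88 F [ 0.8 -2.4 -2. ] op 11.1
```

View pics/side15.png

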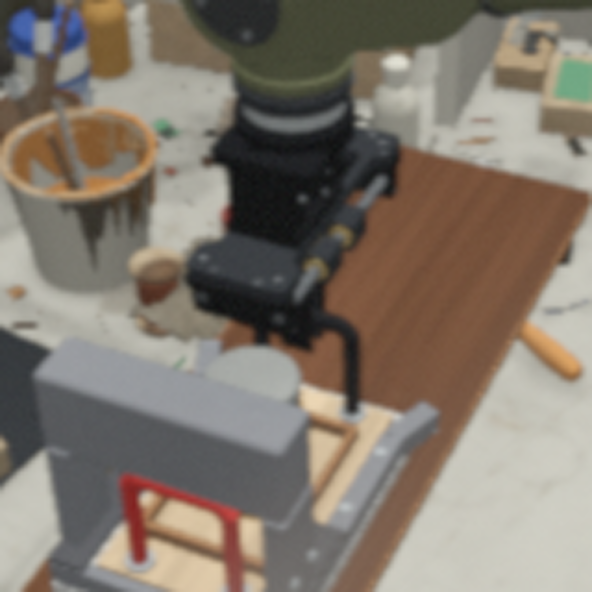

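>>> apply_moves --commands '[{"dx": 0, "dy": -0.3, "dz": 0, "wx": 0, "wy": 0, "wz": 0}, {"dx": 0, "dy": -0.6, "dz": 0, "wx": 0, "wy": 0, "wz": 0}, {"dx": 0, "dy": -0.8, "dz": 0, "wx": 0, "wy": 0, "wz": 0}, {"dx": 0, "dy": -0.9, "dz": 0, "wx": 0, "wy": 0, "wz": 0}]'

```text
time: 13.97
ee_pos: [504.4, 109.1, 131.9]
tcp_rot: [-3.127, -0.298, -0.0]
contact_force: [0.5, -3.0, -1.6]
opening: 11.2
```

>>> apply_moves --commands '[{"dx": 0, "dy": -0.1, "dz": 0, "wx": 0, "wy": 0, "wz": 0}, {"dx": 0, "dy": -0.15, "dz": 0, "wx": 0, "wy": 0, "wz": 0}]'

```text
time: 14.13
ee_pos: [504.0, 110.5, 131.9]
tcp_rot: [3.127, 0.298, 0.0]
contact_force: [0.2, -3.9, -1.8]
opening: 11.0
```

>>> apply_moves --commands '[{"dx": 0, "dy": -0.1, "dz": 0, "wx": 0, "wy": 0, "wz": 0}, {"dx": 0, "dy": -0.1, "dz": 0, "wx": 0, "wy": 0, "wz": 0}]'

```text
time: 14.3
ee_pos: [503.9, 111.0, 131.9]
tcp_rot: [3.126, 0.298, 0.0]
contact_force: [1.0, -4.6, -1.5]
opening: 11.3
```

```bash
python3 - <<'E'
from h import *
o=r.observe();print(todock(o["ee_pos"]))
rel([dk(0,-83,131,10.9)])
E
```

```text
[  0.13287502 -81.97631193]
d(cm) [-0.01  0.1   0.09] w(deg) [ 0.1 -0.  -0. ]
t 14.3 ee [503.9 111.  131.9] yaw 10.89 F [ 1.  -4.6 -1.5] op 11.3
```

>>> apply_moves --commands '[{"dx": 0, "dy": -0.15, "dz": 0, "wx": 0, "wy": 0, "wz": 0}, {"dx": 0, "dy": -0.2, "dz": 0, "wx": 0, "wy": 0, "wz": 0}, {"dx": 0, "dy": -0.2, "dz": 0, "wx": 0, "wy": 0, "wz": 0}]'

```text
time: 14.55
ee_pos: [503.9, 111.2, 132.5]
tcp_rot: [3.123, 0.298, 0.0]
contact_force: [-0.4, -10.1, 1.5]
opening: 11.2
```

>>> apply_moves --commands '[{"dx": 0, "dy": -0.15, "dz": 0, "wx": 0, "wy": 0, "wz": 0}, {"dx": 0, "dy": -0.2, "dz": 0, "wx": 0, "wy": 0, "wz": 0}, {"dx": 0, "dy": -0.2, "dz": 0, "wx": 0, "wy": 0, "wz": 0}]'

```text
time: 14.8
ee_pos: [503.9, 111.5, 133.1]
tcp_rot: [3.119, 0.298, 0.001]
contact_force: [-0.5, -17.0, 4.2]
opening: 10.9
```

```bash
python3 - <<'E'
from h import *
o=r.observe();print(todock(o["ee_pos"]))
rel([dk(0,-83,131,10.9)])
s=cam("side"); save(s,"side16.png",(195,190,315,300),5)
E
```

```text
[  0.23459998 -81.44645658]
d(cm) [-0.02  0.15  0.21] w(deg) [0.5 0.  0. ]
t 14.8 ee [503.9 111.5 133.1] yaw 10.91 F [ -0.5 -17.    4.2] op 10.9
```

View pics/side16.png

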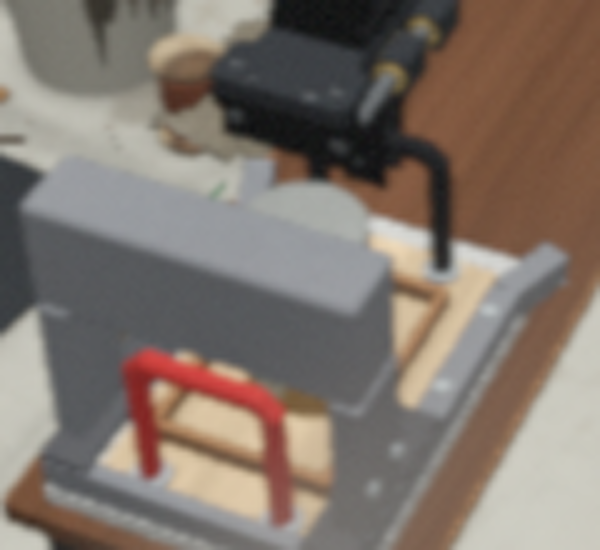

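The nose meets the back stop: 17 N with no further travel. I'll ease off the load and release.

>>> apply_moves --commands '[{"dx": 0, "dy": 0.2, "dz": 0, "wx": 0, "wy": 0, "wz": 0}, {"dx": 0, "dy": 0.3, "dz": 0, "wx": 0, "wy": 0, "wz": 0}, {"dx": 0, "dy": 0.3, "dz": 0, "wx": 0, "wy": 0, "wz": 0}]'

```text
time: 15.1
ee_pos: [503.9, 111.1, 132.1]
tcp_rot: [3.125, 0.297, 0.0]
contact_force: [0.4, -7.3, -0.2]
opening: 11.0
```

>>> apply_moves --commands '[{"dx": 0, "dy": 0, "dz": 0, "wx": 0, "wy": 0, "wz": 0}, {"dx": 0, "dy": 0, "dz": 0, "wx": 0, "wy": 0, "wz": 0}, {"dx": 0, "dy": 0, "dz": 0, "wx": 0, "wy": 0, "wz": 0}, {"dx": 0, "dy": 0, "dz": 0, "wx": 0, "wy": 0, "wz": 0}, {"dx": 0, "dy": 0, "dz": 0, "wx": 0, "wy": 0, "wz": 0}]' --gripper 4.5

```text
time: 15.52
ee_pos: [503.7, 112.8, 132.0]
tcp_rot: [-3.127, -0.298, -0.001]
contact_force: [0.1, -0.6, -0.7]
opening: 39.2
```

>>> apply_moves --commands '[{"dx": 0, "dy": 0, "dz": -1.5, "wx": 0, "wy": 0, "wz": 0}, {"dx": 0, "dy": 0, "dz": -4.0, "wx": 0, "wy": 0, "wz": 0}, {"dx": 0, "dy": 0, "dz": -7.5, "wx": 0, "wy": 0, "wz": 0}, {"dx": 0, "dy": 0, "dz": -11, "wx": 0, "wy": 0, "wz": 0}, {"dx": 0, "dy": 0, "dz": -11, "wx": 0, "wy": 0, "wz": 0}]'

```text
time: 15.93
ee_pos: [507.4, 113.1, 250.7]
tcp_rot: [-3.126, -0.298, -0.022]
contact_force: [0.3, 1.0, 0.5]
opening: 45.3
```

>>> apply_moves --commands '[{"dx": -5, "dy": 17, "dz": 0, "wx": 0, "wy": 0, "wz": 0}, {"dx": -5, "dy": 17, "dz": 0, "wx": 0, "wy": 0, "wz": 0}, {"dx": -5, "dy": 17, "dz": 0, "wx": 0, "wy": 0, "wz": 0}, {"dx": -5, "dy": 17, "dz": 0, "wx": 0, "wy": 0, "wz": 0}, {"dx": -5, "dy": 17, "dz": 0, "wx": 0, "wy": 0, "wz": 0}]'

```text
time: 16.35
ee_pos: [486.1, -68.1, 241.9]
tcp_rot: [3.126, 0.291, 0.001]
contact_force: [0.0, -0.2, 0.2]
opening: 44.9
```

```bash
python3 - <<'E'
from meas import *
s=cam("side"); save(s,"side17.png",(195,180,315,300),5)
t=cam("top"); save(t,"top17.png",(160,150,310,280),5)
rel([])
for nm,y in(("stop foot",105),("tail plate edge exp",-95)):
    print(nm,proj(t,np.array([dk(x,y,71,0)[:3] for x in(-54,0,54)])).round(1).tolist(),proj(s,np.array([dk(x,y,71,0)[:3] for x in(-54,0,54)])).round(1).tolist())
hs=cv2.cvtColor(t["frame"],cv2.COLOR_RGB2HSV).astype(int)
m=(hs[...,0]>11)&(hs[...,0]<24)&(hs[...,1]>60)&(hs[...,2]>120)
a=[]
for vv in range(205,238):
    n=np.nonzero(m[vv,230:275])[0]
    if len(n): a.append((230+n.max()+.5,vv))
a=np.array(a); Q=ray(t,a[:,0],a[:,1],71); dr,c=line(Q); print("tail edge",todock(c),np.degrees(np.arctan2(dr[1],dr[0]))-10.9)
d=todock(pts(t,*np.meshgrid(np.arange(185,270),np.arange(190,250))).reshape(-1,3));P=pts(t,*np.meshgrid(np.arange(185,270),np.arange(190,250))).reshape(-1,3)
for y0 in(-88,-75,-10,30,45):
  k=(abs(d[:,1]-y0)<5)&(abs(d[:,0])>44)&(abs(d[:,0])<52); print("plate z",y0,np.median(P[k,2]),k.sum())
for y0 in(-108,): 
  k=(abs(d[:,1]-y0)<4)&(abs(d[:,0])<55); print("floor z",np.median(P[k,2]))
k=P[:,2]>155;k&=(d[:,1]<50); print("jar top",d[k].mean(0),np.median(P[k,2]),np.std(P[k,2]),k.sum())
E
```

```text
t 16.45 ee [486.5 -65.6 241.8] yaw 10.66 F [0.4 0.2 0.1] op 45.0
stop foot [[184.9, 252.2], [181.6, 233.6], [178.2, 215.3]] [[256.1, 301.9], [235.0, 294.2], [214.7, 286.8]]
tail plate edge exp [[253.7, 238.3], [250.1, 219.9], [246.5, 201.6]] [[291.8, 244.9], [272.7, 239.0], [254.2, 233.3]]
tail edge [ -3.87409894 -93.55974632] 0.54197884
plate z -88 76.39364721700781 16
plate z -75 74.59720509778856 14
plate z -10 81.59323191337535 19
plate z 30 81.33774012933827 21
plate z 45 83.05427163824072 20
floor z 69.42893749843188
jar top [-13.86459063 -16.36535277] 173.3008579413065 322.5606464205137 541
```

View pics/side17.png

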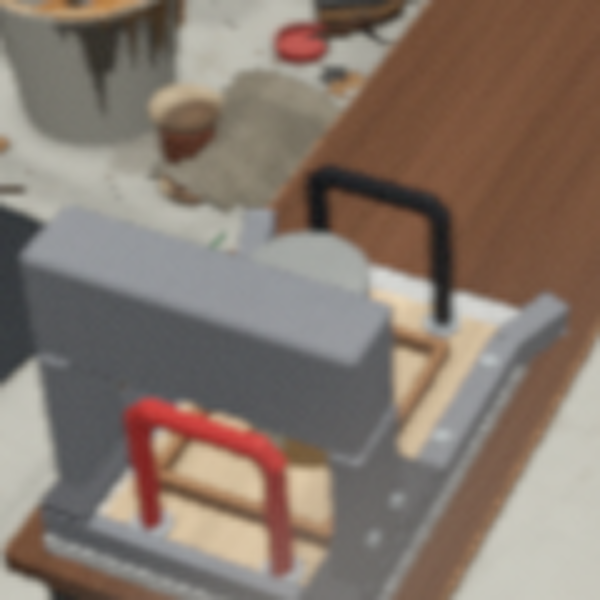

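View pics/top17.png

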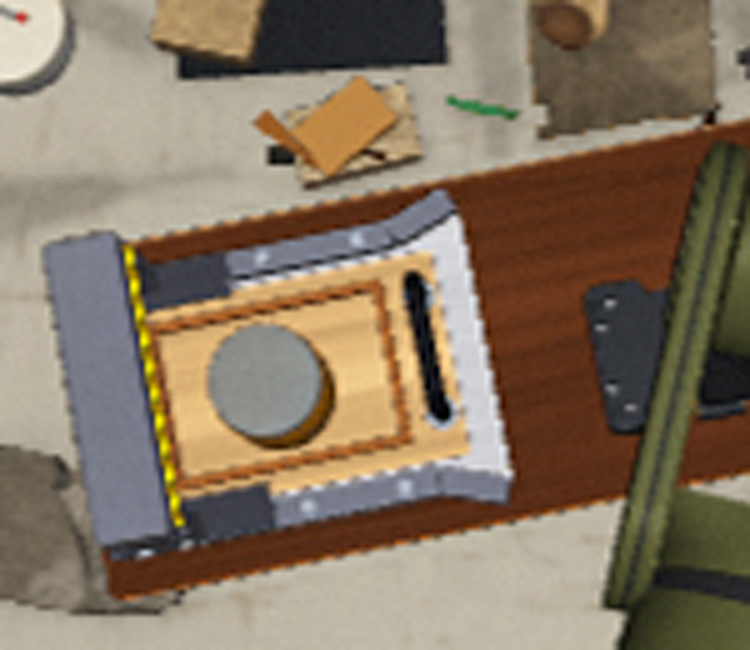

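```bash
python3 - <<'E'
from meas import *
s=cam("side"); f=s["frame"].astype(int)
m=(f[...,0]>90)&(f[...,0]>2.2*f[...,1])&(f[...,0]>2.2*f[...,2]); w=np.zeros_like(m);w[255:300,215:260]=1
v,u=np.nonzero(m&w)
for c in (228,235,242):
    vv=np.sort(v[u==c]); print(c,vv.min() if len(vv) else None,vv.max() if len(vv) else None)
print("exp red bar",proj(s,np.array([dk(x,93,150,0)[:3] for x in(20,0,-20)])).round(1).tolist())
print("exp black bar",proj(s,np.array([dk(x,-83,150,0)[:3] for x in(20,0,-20)])).round(1).tolist())
g=s["frame"].max(2)
for c in (265,272,279):
    vv=np.nonzero(g[205:235,c]<60)[0]+205; print(c,vv.min() if len(vv) else None,vv.max() if len(vv) else None)
print(r.observe()["time"])
E
```

```text
228 261 264
235 263 267
242 267 269
exp red bar [[226.9, 264.1], [234.9, 266.8], [242.9, 269.5]]
exp black bar [[262.5, 216.5], [269.8, 218.7], [277.2, 220.8]]
265 215 217
272 217 219
279 219 222
16.5
```

Both bails appear where a tray lying flat and home would put them. They sit about 1.5 px high, the same side-camera bias I saw at the start. Handing in.

```bash
python3 -c "
from plant import r
print(r.job_done())"
```

```text
the job is handed in; nothing more can be done
None
```

The tray is in the dock with its nose against the back stop, and I handed the job in at about 16.5 s of the 58 s allowed; no verdict was reported.

**What I did:** I gripped the red bail and raised it about 20 mm, with the tail dragging on the board (wrist load 4–6 N, below the tray and jar's full weight). I then pulled the tray in line with the dock until the nose was about 80 mm past the step, and set it down there. Then I gripped the black bail, lifted the tail about 18 mm, pushed the tray in, lowered it and pressed it home. It met the stop at 17 N with no further travel, after which I let go and backed off.

**Last checks:**
- **Position:** the tail edge measured at dock y = -93.6 mm, against -95 mm expected for fully home. That is within the 2 mm camera calibration.
- **Alignment:** it was about 0.5° out of line with the dock. The measured tail-edge x of about -4 mm covers only the stretch of edge I sampled. The tool held the bail within 0.3 mm of the dock's centre line.
- **Flatness:** the tail plate stood about 7 mm above the floor reading, which fits a 6 mm plate lying flat. Range readings further forward could not be used because they picked up the frame and lips. I judged the nose from the red bail instead, and its height in the side view matched the black bail's.
- **Side-view disagreement:** both bails appeared about 1.5 px high in the side camera, the same offset as before any move.
- **Jar and bystanders:** the jar looked upright on the tray in both views. That was by eye only, because the range readings on its cap were spoiled. I did not re-measure the spool, tin and heel; the arm never went near the bench surface where they stand.

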